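Rack the staining cassettes, slide them to the drying spot and wind the timer

TASK

Stand every staining cassette from the sloped draining board on end in its own slot of the drying rack. When all are in, push the loaded rack along the table, without lifting it, until the whole tray lies on the green drying spot; only then wind the clockwork timer's key clockwise all the way to its stop, by as many part turns as it takes, and let go. Leave everything else where it is.

Things in the scene. Friction and masses are not known exactly. Their poses are not given: they have to be found in the camera images.
- cassette0: orange staining cassette, a stiff flat plate 10 mm thick (own x) by 64 mm wide (own y) by 96 mm long (own z), 60 g; origin at its centre; the two ends are alike for this job. It starts lying against the sloped draining board; it may be absent
- cassette1: yellow staining cassette, a stiff flat plate 10 mm thick (own x) by 64 mm wide (own y) by 96 mm long (own z), 60 g; origin at its centre; the two ends are alike for this job. It starts lying against the sloped draining board; it may be absent
- cassette2: red staining cassette, a stiff flat plate 10 mm thick (own x) by 64 mm wide (own y) by 96 mm long (own z), 60 g; origin at its centre; the two ends are alike for this job. It starts lying against the sloped draining board; it may be absent
- cassette3: green staining cassette, a stiff flat plate 10 mm thick (own x) by 64 mm wide (own y) by 96 mm long (own z), 60 g; origin at its centre; the two ends are alike for this job. It starts lying against the sloped draining board; it may be absent
- board: white and blue draining board, fixed, base 90 x 310 mm; origin at the centre of its underside, x away from the robot, y along the row. Up to four cassettes lie on it 75 mm apart, 30 degrees from vertical, upper end towards -x. Tilt the gripper likewise (fingers down and towards +x), pinch the 10 mm thickness near the upper end, draw off upwards
- board_rest (a point): mid of the line where the cassettes' lower ends meet slope and ledge, 22 mm above the table. The slope backs only the lower 54 mm of a cassette, so its upper 42 mm is free in front and behind; the ledge is 15 mm deep with no lip
- rack: loose drying rack, about 0.7 kg empty, slides on the table: grey drip tray 160 mm (own x) by 150 mm (own y), walls 30 mm high, with a blue comb of four slots along x inside |y| < 45 mm and reaching 50 mm above the table; origin at the centre of its underside, z up. Push on the tray's outer walls; top of standing cassettes: 104 mm
- slot0 (a point): centre of the floor of the slot at rack x = -60 mm, 8 mm above the table; the slot is 15 mm wide (rack x), 78 mm long (rack y), 42 mm deep. A cassette stands in it on a 64 mm end, its thickness along rack x
- slot1 (a point): centre of the floor of the slot at rack x = -20 mm, 8 mm above the table; the slot is 15 mm wide (rack x), 78 mm long (rack y), 42 mm deep. A cassette stands in it on a 64 mm end, its thickness along rack x
- slot2 (a point): centre of the floor of the slot at rack x = 20 mm, 8 mm above the table; the slot is 15 mm wide (rack x), 78 mm long (rack y), 42 mm deep. A cassette stands in it on a 64 mm end, its thickness along rack x
- slot3 (a point): centre of the floor of the slot at rack x = 60 mm, 8 mm above the table; the slot is 15 mm wide (rack x), 78 mm long (rack y), 42 mm deep. A cassette stands in it on a 64 mm end, its thickness along rack x
- spot: drying spot: a flat pale green rectangle with a darker border printed on the table, 220 mm (own x) by 210 mm (own y), no height; origin at its centre
- timer: clockwork timer, fixed: white drum 68 mm across and 72 mm high with a brass wing key on top; origin at the centre of its underside
- key_grip (a point): point on the key's axis at the height to grip it, 98 mm above the table. The key's wing is a bar 46 mm long (own x), 10 mm thick (own y), from 82 to 114 mm above the table; the +x end is red. It turns about the vertical
- key (a joint): angle of the key, rad: 0 run down, 4.6 fully wound at a hard stop; grows clockwise seen from above. At 0 the red end points along timer +x to the green mark on the drum, fully wound to the red mark. Spring 0.008 N m per rad plus 0.05 N m friction, which holds the key wherever it is let go, so wind it by part turns
- wash_bottle: white wash bottle, 64 mm across, 160 mm tall; origin at its underside or axis; a bystander, leave it alone
- beaker: glass beaker, 68 mm across, 85 mm tall; origin at its underside or axis; a bystander, leave it alone
- stain_jar: amber jar, 60 mm across, 80 mm tall; origin at its underside or axis; a bystander, leave it alone
- marker: blue marker pen, 130 mm long (own x), 16 mm thick; origin at its underside or axis; a bystander, leave it alone
- slide_box: cardboard slide box, 85 x 85 x 30 mm; origin at its underside or axis; a bystander, leave it alone
- calculator: grey calculator, 100 x 160 x 25 mm; origin at its underside or axis; a bystander, leave it alone

How it is judged:
By the outcome, as a careful person would: the job done as asked, in the order asked, and still so for the second after the job is handed in, with the robot touching nothing.
Of cassette0, cassette1, cassette2, cassette3 only 2 to 4 are there at a start; the rules pass over those that are not, and their reading is None.
At some moment in a run one of rack may be knocked a few centimetres aside while the robot is not near it.
It also fails if it takes over 210 s, if anything falls off the work surface, if the arm or the gripper's body presses on something with over 40 N, if the wrist force passes 120 N, or if a joint passes its speed limit or range.

ROBOT

A 6-joint arm with a two-finger parallel gripper is mounted at the origin on the work surface. World frame = base frame: x ahead of the robot, y to its left, z up, the work surface at z = 0. Lengths are in mm, angles in rad, forces in N, time in s.
With the tool pointing down it reaches from about 275 to 825 mm from the base axis. Payload 4.9 kg.
Tool frame: the origin (TCP) lies on the centre line of the jaws, within the pads' length; the fingertips stand 25 mm ahead of it and the grasp point (between the pads) lies 6 mm ahead of it; z points along the fingers, y is the line along which they close (so a half turn about z gives the same grasp; the last joint's range is limited). The gripper opens to 85 mm and grips with 20 to 120 N. Pads are 22 mm wide; open, the fingers measure 114 mm over their backs; the gripper's body (76 mm by 85 mm) begins 54 mm behind the grasp point. The pads swing forward as they close: fully open they stand 13 mm farther back than shut.
Start: joints at [1.021, 0.326, -0.193, 1.052, 0, 1.437], TCP at [222.154, 503.156, 256.281] pointing down, gripper open.
Joint ranges: [-2.65, 2.65], [-0.97, 1.79], [-1.3, 1.35], [-1.93, 2.1], [-1.47, 1.37], [-3.14, 3.14]. Speed limits (rad/s): [2.57, 2.57, 3.14, 3.14, 3.14, 3.14].

INTERFACE

Orientations are given as a unit quaternion [x, y, z, w].
In Python, from plant import * gives the robot as it stands. The module is installed in compiled form; this text tells all that it offers.
- The arm moves only by the tool jog_arm, never from a script. Its argument "motion" is a list of rows, each a list of 3 entries, a list of its own where there are three numbers: the opening, from 0 (shut) to 1 (fully open), then the shift along the tool's x, y, z scaled (see below), then the turn about the tool's z scaled (see below). In form: [[jaw, [x, y, z], yaw], ...]. A call has 1 to 10 rows; each row is the pose to reach, as a shift and turn from the pose commanded when the call began, along the tool's axes at that moment, turning the shorter way round; what a row does not reach only later rows make up. The controller multiplies each number of a shift by 250 mm and each number of a turn by 180 degrees. A row lasts 1/8 s, in which the tool goes at most 62.5 mm and 10.7 degrees, less where a joint would pass 70% of its speed; a pose out of reach is approached as far as the arm can. A call with a number of a shift or a turn outside -1 to 1 is refused whole. A call with a gripper value outside its range is refused whole. The fingers move at their own pace and stop on an object; "grip_force" is the grip in N (left out, the last holds). Time passes only in rows, so rows that repeat a pose let the fingers close. It gives the time, the measured TCP pose, the force, the opening and the grip force at its end, in the units of the state.
- sense(): the state, without advancing time (a new reading comes with each control period).
- camera(name): name is "scene" or "top" or "wrist"; returns a dict with "img" (480x640x3 uint8, blue, green, red), "K" (3x3 intrinsics, pixels), "k1" (the pictures are not rectified: a ray, as slopes to the right and down, at radius r is drawn at 1 + k1 r^2 times it, then the intrinsics apply), "R" (3x3) and "t" (3): a world point X has camera coordinates R X + t. Camera axes: x right, y down, z forward; pixel columns grow to the right and rows downward; lengths in mm; the calibration is good to about 2 mm. A picture is of the moment at which its call begins. There is no depth.
- sign_off(): hands the job in; it is judged then, once.
The state is a dict: "time": time; "joints": joint angles; "qd": joint speeds; "joint_efforts": joint torques, N m; "ee_pos": TCP position; "tcp_rot": TCP orientation; "contact_force": force on the tool from outside, world axes, zero at the start; "torque": the same for the moment, N m; "grip_width": opening from 0.0 (shut) to 1.0 (fully open); "gripper_force": force on a finger pad.
Only numpy, scipy, OpenCV 4.12 (cv2) and the standard library are available. Lean on these libraries where they do the work, as an engineer would, in place of code of your own. Each camera call takes 0.05 s, during which the arm holds its last target. There are 200 camera calls.

## Working session

There is one attempt and no reset: what is moved stays moved. The work goes in short steps, Python scripts to look and compute and a tool call to move; the robot and the scene stay as the last step left them, time stands still between calls to the robot, and variables do not carry over. Pictures are saved under pics/ and viewed, at most 14 in all, crops included, and the job is handed in when it is done.

Besides the shell and the picture viewer there is one more tool, called after "Emit:" as name(argument=value, ...) on one line, values as JSON. jog_arm: Moves the arm, as the interface text tells. Shifts and turns lie within -1 to 1; 1 stands for 250 mm of shift or 180 degrees of turn. Its arguments: {"type":"object","properties":{"motion":{"type":"array"},"grip_force":{"type":"number"}},"required":["motion"]}

```bash
mkdir -p pics; ls
python3 - <<'E'
from plant import *
import cv2,numpy as np
for n in("scene","top","wrist"):
    c=camera(n); cv2.imwrite(f"pics/{n}0.png",c["img"]); print(n,c["K"],c["k1"],c["R"],c["t"])
print(sense())
E
```

```text
pics
scene [[543.80661066   0.         317.34202943]
 [  0.         543.80661066 244.19566683]
 [  0.           0.           1.        ]] 0.019247305650128263 [[-0.38019049  0.92488625  0.00637382]
 [ 0.71050528  0.29646357 -0.63819401]
 [-0.59214647 -0.23810666 -0.76984919]] [ 193.49422688 -344.67353667 1754.27183839]
top [[441.99469304   0.         314.78038398]
 [  0.         441.99469304 236.82058576]
 [  0.           0.           1.        ]] -0.037013200196542605 [[-0.00119759 -0.99998745 -0.00486447]
 [-0.99460061  0.00169589 -0.10376292]
 [ 0.10376987  0.00471393 -0.99459016]] [  19.5953147   548.5838564  1032.60763848]
wrist [[355.60199339   0.         320.19710351]
 [  0.         355.60199339 238.43936686]
 [  0.           0.           1.        ]] -0.0014490298863939705 [[ 0.40373792  0.91487323 -0.00163285]
 [ 0.87948776 -0.38762932  0.27612458]
 [ 0.25198605 -0.11291803 -0.96112047]] [-550.73710338  -35.73226701  378.90366612]
{'time': 0.15, 'joints': array([ 1.02081667e+00,  3.26757778e-01, -1.93314346e-01,  1.05197369e+00,
       -1.91118349e-06,  1.43660014e+00]), 'qd': array([ 0.00095596, -0.00349958,  0.00295099, -0.00016668,  0.0003653 ,
       -0.00126917]), 'joint_efforts': array([ 1.24612772e-03, -4.43705213e+01,  2.62664706e+01,  1.04477839e-02,
       -8.93507331e-05,  4.06522304e-06]), 'ee_pos': array([221.93802916, 502.82108493, 255.70544095]), 'tcp_rot': array([ 2.06397451e-01,  9.78468038e-01, -5.88863651e-04, -2.08672794e-04]), 'contact_force': array([-0.74276419, -0.36419393, -0.09643983]), 'torque': array([0.0157661 , 0.02351936, 0.02688411]), 'gripper_force': 0.0, 'grip_width': 0.9995718006217409}
```

View pics/scene0.png

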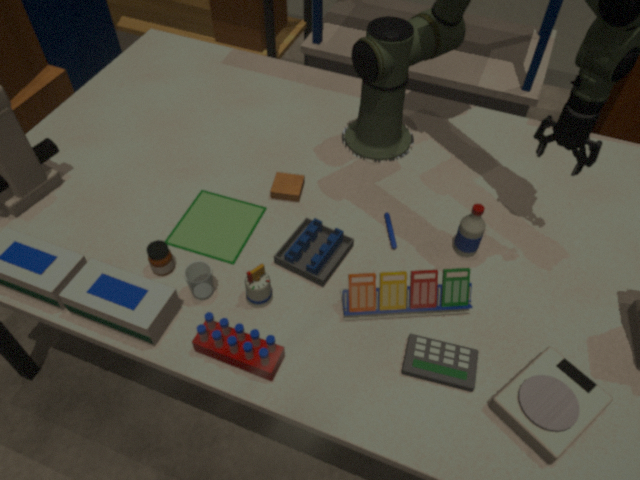

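View pics/top0.png

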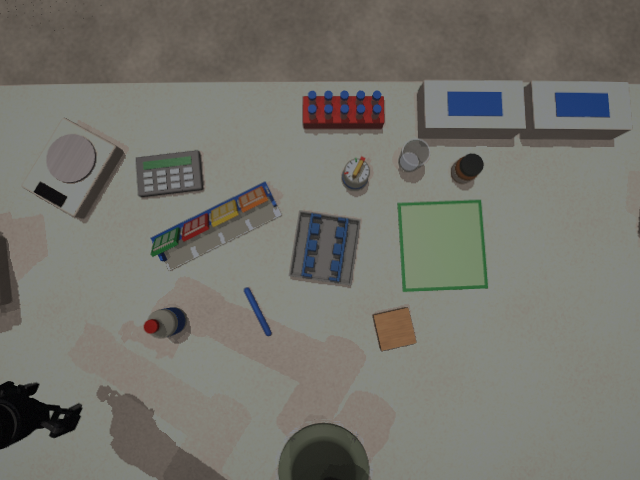

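```bash
cat > h.py <<'E'
from plant import *
import cv2,numpy as np
from scipy.spatial.transform import Rotation as Rn
from scipy.optimize import least_squares
def proj(c,X):
    p=np.atleast_2d(X)@np.array(c["R"]).T+c["t"]; s=p[:,:2]/p[:,2:]; s=s*(1+c["k1"]*(s**2).sum(1,keepdims=True))
    K=c["K"]; return s*[K[0][0],K[1][1]]+[K[0][2],K[1][2]]
def back(c,uv,z):
    K=np.array(c["K"]); R=np.array(c["R"]); out=[]
    for u in np.atleast_2d(uv):
        d=(u-K[:2,2])/[K[0,0],K[1,1]]; s=d.copy()
        for _ in range(20): s=d/(1+c["k1"]*(s@s))
        r=R.T@np.r_[s,1]; o=-R.T@c["t"]; out.append((o+r*(z-o[2])/r[2])[:2])
    return np.array(out)
def crop(img,x0,y0,w,h,f,name): cv2.imwrite(name,cv2.resize(img[y0:y0+h,x0:x0+w],None,fx=f,fy=f,interpolation=cv2.INTER_CUBIC))
E
python3 - <<'E'
import cv2,numpy as np
a=cv2.imread("pics/top0.png");b=cv2.imread("pics/scene0.png")
f=lambda i,x,y,w,h,k:cv2.resize(i[y:y+h,x:x+w],None,fx=k,fy=k,interpolation=cv2.INTER_CUBIC)
A=f(a,140,145,240,150,3.3333); B=f(b,240,200,240,150,3.3333)
A=np.clip(A*1.6,0,255);cv2.imwrite("pics/c1.png",A.astype('uint8'));B=np.clip(B*1.6,0,255);cv2.imwrite("pics/c2.png",B.astype('uint8'))
E
```

```text
(no output)
```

View pics/c1.png

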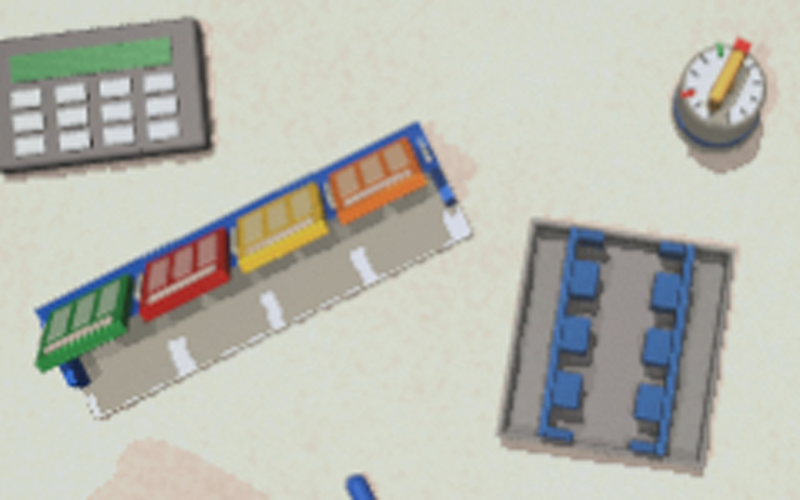

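View pics/c2.png

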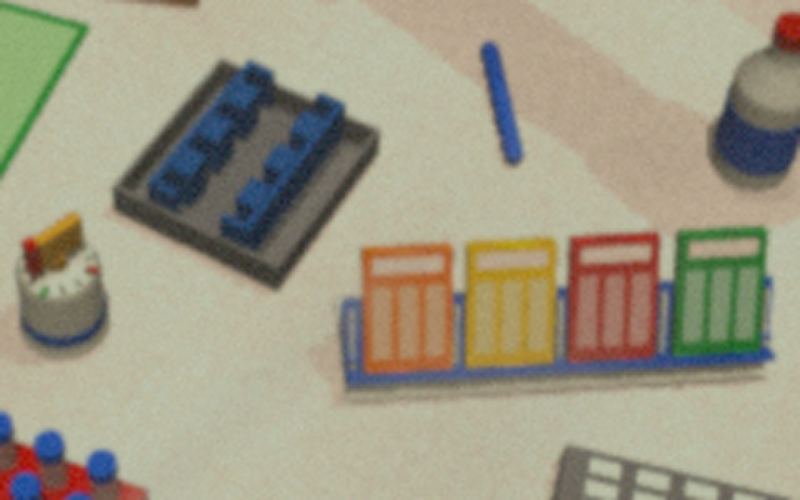

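```bash
cat >> h.py <<'E'
def hsv(i): return cv2.cvtColor(i,cv2.COLOR_BGR2HSV)
HR=dict(zip("orange yellow red green".split(),[(7,15),(18,30),None,(45,80)]))
def box(cx,cy,z0,z1,lx,ly):
    return np.array([[cx+a*lx/2,cy+b*ly/2,z] for a in(-1,1) for b in(-1,1) for z in(z0,z1)])
def place(P,p): c,s=np.cos(p[2]),np.sin(p[2]); return np.c_[P[:,0]*c-P[:,1]*s+p[0],P[:,0]*s+P[:,1]*c+p[1],P[:,2]]
def sil(c,parts,p):
    m=np.zeros((480,640),np.float32)
    for P in parts:
        h=cv2.convexHull(proj(c,place(P,p)).astype(np.float32))
        t=np.zeros((1920,2560),np.uint8) if 0 else np.zeros((480,640),np.uint8)
        cv2.fillConvexPoly(t,np.round((h)*16).astype(np.int32),255,cv2.LINE_AA,4); m=np.maximum(m,t/255.)
    return m
E
python3 - <<'E'
from h import *
for n in("top","scene"):
    i=cv2.imread(f"pics/{n}0.png"); H=hsv(i)
    pts={"top":[(297,180+60),(350,240),(325,220),(260,240),(250,350),(250,201),(225,213),(195,227),(165,242),(278,225)],"scene":[(285,255),(320,270),(310,245),(355,190),(362,293),(393,291),(424,288),(455,287),(340,240)]}[n]
    for p in pts: print(n,p,i[p[1],p[0]],H[p[1],p[0]])
E
```

```text
top (297, 240) [48 50 51] [20 15 51]
top (350, 240) [88 91 93] [18 14 93]
top (325, 220) [90 92 95] [12 13 95]
top (260, 240) [127 136 134] [ 37  17 136]
top (250, 350) [113 122 132] [ 14  37 132]
top (250, 201) [ 76  90 116] [ 11  88 116]
top (225, 213) [ 50  96 113] [ 22 142 113]
top (195, 227) [ 57  61 101] [  3 111 101]
top (165, 242) [57 81 56] [61 79 81]
top (278, 225) [125 134 134] [ 30  17 134]
scene (285, 255) [56 42 31] [107 114  56]
scene (320, 270) [43 42 42] [120   6  43]
scene (310, 245) [45 49 46] [53 21 49]
scene (355, 190) [ 89 104 116] [ 17  59 116]
scene (362, 293) [ 66  89 108] [ 16  99 108]
scene (393, 291) [ 64  95 106] [ 22 101 106]
scene (424, 288) [ 64  74 103] [  8  97 103]
scene (455, 287) [73 92 80] [49 53 92]
scene (340, 240) [41 34 27] [105  87  41]
```

```bash
cat >> h.py <<'E'
def racktop(i,n,guess,c,thr):
    # non-table mask around guessed location, component connected to rack
    H=hsv(cv2.GaussianBlur(i,(3,3),0)); m=((H[...,2]<thr)|((H[...,1]>100))).astype(np.uint8)
    roi=sil(c,[box(0,0,0,40,200,190)],guess)>0; m[~roi]=0
    k,l,s,_=cv2.connectedComponentsWithStats(m); b=1+np.argmax(s[1:,4]); m=(l==b).astype(np.uint8)
    cn,_=cv2.findContours(m,cv2.RETR_EXTERNAL,cv2.CHAIN_APPROX_NONE); o=np.zeros_like(m); cv2.drawContours(o,cn,-1,1,-1); return o
COMB=[box(0,0,0,30,160,150),box(0,0,30,50,150,90)]
def fitrack(views,guess,filled=(),thr={"top":112,"scene":75}):
    from scipy.optimize import minimize
    parts=COMB[:1]+[box(0,s*38,0,50,150,10) for s in(-1,1)]+[box(-60+40*k,0,8,104,10,64) for k in filled]
    ms={n:racktop(c["img"],n,guess,c,thr[n]) for n,c in views.items()}
    f=lambda q:sum(np.abs(sil(views[n],parts,[q[0],q[1],q[2]/100])-ms[n]).sum() for n in views)
    q0=[guess[0],guess[1],guess[2]*100]
    r=minimize(f,q0,method="Nelder-Mead",options=dict(initial_simplex=np.array([q0]+[list(np.add(q0,d)) for d in([12,0,0],[0,12,0],[0,0,12])]),xatol=.05,fatol=.5))
    return np.array([r.x[0],r.x[1],r.x[2]/100]),r.fun,{n:int(m.sum()) for n,m in ms.items()}
def overlay(c,parts,p,col=(255,0,255)):
    for P in parts: cv2.polylines(c["img"],[cv2.convexHull(np.round(proj(c,place(P,p))*16).astype(np.int32))],True,col,1,cv2.LINE_AA,4)
E
python3 - <<'E'
from h import *
V={n:camera(n) for n in("top","scene")}
g0=back(V["top"],[[325.5,249]],30)[0]; print("guess",g0)
for vs in(["top"],["scene"],["top","scene"]):
    print(vs,fitrack({n:V[n] for n in vs},[*g0,-.13]))
u=np.array([-.5,0,3**.5/2]); nn=np.array([3**.5/2,0,.5]); y=np.array([0,1,0])
def cas(k): 
    o=np.array([0,112.5-75*k,22]); return np.array([o+a*u*96+b*nn*10+s*32*y for a in(0,1) for b in(0,1) for s in(-1,1)])
obs={}
px={"top":[(165,242),(195,227),(225,213),(253,199)],"scene":[(455,287),(424,288),(393,291),(362,293)]}
hr=[(40,80),(0,7),(17,30),(6,16)]
for n in V:
    i=V[n]["img"]; H=hsv(i); 
    for k in range(4):
        x,yy=px[n][k]; m=np.zeros((480,640),np.uint8); r=28 if n=="scene" else 20; sl=np.s_[yy-r:yy+r,x-r:x+r]; h=H[sl]
        a=((h[...,0]>=hr[k][0])&(h[...,0]<=hr[k][1])&(h[...,1]>50)); 
        if k==1: a|=(h[...,0]>170)&(h[...,1]>50)
        a=a.astype(np.uint8); q,l,s,_=cv2.connectedComponentsWithStats(a); b=1+np.argmax(s[1:,4]); m[sl]=l==b
        hu=cv2.convexHull(cv2.findNonZero(m)); M=cv2.moments(hu); obs[n,k]=np.array([M["m10"],M["m01"]])/M["m00"]; print(n,k,obs[n,k],M["m00"])
def pred(n,k,p):
    M=cv2.moments(cv2.convexHull(proj(V[n],place(cas(k),p)).astype(np.float32))); return np.array([M["m10"],M["m01"]])/M["m00"],M["m00"]
b0=back(V["top"],[[210,215]],22)[0]
for vs in(["top"],["scene"],["top","scene"]):
    f=lambda q:np.concatenate([pred(n,k,[q[0],q[1],q[2]/100])[0]-obs[n,k] for n,k in obs if n in vs])
    r=least_squares(f,[*b0,45],x_scale=[1,1,1]); print(vs,r.x,np.round(r.fun,1))
p=[r.x[0],r.x[1],r.x[2]/100]; print([round(pred(n,k,p)[1]) for n,k in obs])
R,_,_=fitrack(V,[*g0,-.13])
for n in V: overlay(V[n],[cas(k) for k in range(4)],p); overlay(V[n],COMB[:1]+[box(-60+40*k,0,8,50,15,78) for k in range(4)],R)
A=cv2.resize(V["top"]["img"][150:300,140:380],None,fx=2.5,fy=2.5); B=cv2.resize(V["scene"]["img"][205:325,260:480],(600,327)); cv2.imwrite("pics/o1.png",A); cv2.imwrite("pics/o2.png",B)
E
```

```text
guess [519.14557805  -6.79946122]
['top'] (array([ 5.20801192e+02, -4.43837410e+00, -1.50906439e-01]), np.float64(159.52549019607847), {'top': 4352})
['scene'] (array([ 5.21842174e+02, -5.18449874e+00, -1.51626031e-01]), np.float64(268.50588235294117), {'scene': 3176})
['top', 'scene'] (array([ 5.21055360e+02, -4.65305783e+00, -1.51837395e-01]), np.float64(432.5921568627451), {'top': 4352, 'scene': 3176})
top 0 [165.27546035 241.95302518] 443.5
top 1 [195.02227343 227.38095238] 434.0
top 2 [223.79992617 213.33001107] 451.5
top 3 [252.53014391 199.59432128] 428.5
scene 0 [455.54917758 286.51376301] 993.0
scene 1 [423.40102302 288.68832055] 977.5
scene 2 [392.63254474 289.73566879] 1099.0
scene 3 [362.0082205  291.51901999] 1034.0
['top'] [602.20894234 273.91376492  44.97264872] [-0.3 -0.4 -0.8  0.2 -0.4  0.3  0.   0.1]
['scene'] [603.18269579 274.02657116  44.98459501] [-0.1  0.7  0.9 -0.1  0.3  0.3 -0.5 -0.1]
['top', 'scene'] [602.44291305 273.62276491  45.00481072] [-0.2 -0.4 -0.7  0.1 -0.2  0.2  0.2  0.  -0.2  0.4  0.8 -0.4  0.3 -0.
 -0.5 -0.4]
[493, 479, 464, 449, 1067, 1063, 1060, 1057]
```

View pics/o1.png

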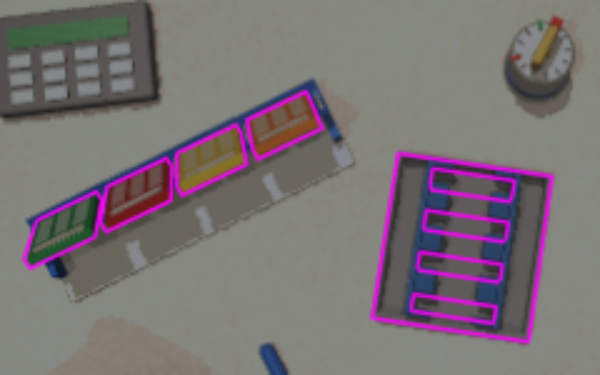

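```bash
cat >> h.py <<'E'
B=np.array([602.4,273.6,.45]); 
def bd(x,k): return place(np.array([[x,112.5-75*k,0]]),B)[0,:2]
def plan(xyz,ydeg,at=None,lab=""):
    """shift/yaw units to reach tcp xyz with tool-y along ydeg (mod 180), from pose at (default: now)"""
    s=sense(); p,q=(s["ee_pos"],Rn.from_quat(s["tcp_rot"]).as_matrix()) if at is None else at
    d=q.T@(np.array(xyz)-p)/250; cur=np.degrees(np.arctan2(q[1,1],q[0,1])); w=(cur-ydeg+90)%180-90
    print(lab,"shift",np.round(d,4),"yaw",round(w/180,4))
    a=np.radians(cur-w); return np.array(xyz,float),np.array([[np.sin(a)*-1,np.cos(a),0],[np.cos(a),np.sin(a),0],[0,0,-1]]).T if 0 else np.array([[-np.sin(a),np.cos(a),0],[np.cos(a),np.sin(a),0],[0,0,-1]]).T
def st(): 
    s=sense(); q=Rn.from_quat(s["tcp_rot"]).as_matrix(); print("t",round(s["time"],2),"p",s["ee_pos"].round(1),"yang",round(np.degrees(np.arctan2(q[1,1],q[0,1])),1),"F",s["contact_force"].round(1),"w",round(s["grip_width"]*85,1),"gf",round(s["gripper_force"],1),"q",s["joints"].round(2))
E
python3 - <<'E'
from h import *
st(); print(Rn.from_quat(sense()["tcp_rot"]).as_matrix().round(3))
a=plan([*bd(-38,3),190],25.8,lab="above"); print(a[1].round(3))
plan([*bd(-38,3),110],25.8,a,"down");
E
```

```text
t 0.25 p [222.  502.9 255.9] yang 66.2 F [0.2 0.6 0.4] w 84.9 gf 0.0 q [ 1.02  0.33 -0.19  1.05  0.    1.44]
[[-0.915  0.404 -0.   ]
 [ 0.404  0.915 -0.001]
 [ 0.    -0.001 -1.   ]]
above shift [-2.0067 -0.6318  0.2639] yaw 0.2243
[[-0.435  0.9    0.   ]
 [ 0.9    0.435  0.   ]
 [ 0.     0.    -1.   ]]
down shift [0.   0.   0.32] yaw 0.0
```

Emit:
jog_arm(motion=[[0.47,[-1,-0.32,0],0],[0.47,[-1,-0.32,0],0],[0.47,[-1,-0.32,0],0],[0.47,[-1,-0.32,0],0],[0.47,[-1,-0.32,0],0],[0.47,[-1,-0.32,0],0]], grip_force=30)

```text
time: 1.0
ee_pos: [418.8, 328.6, 256.1]
tcp_rot: [0.207, 0.978, 0.0, -0.0]
contact_force: [-0.1, 0.6, -0.5]
grip_width: 0.476
gripper_force: 0.0
```

Emit:
jog_arm(motion=[[0.47,[-1,-0.31,0],0.224],[0.47,[-1,-0.31,0],0.224],[0.47,[-1,-0.31,0],0.224],[0.47,[-1,-0.31,0.26],0.224],[0.47,[-1,-0.31,0.26],0.224],[0.47,[-1,-0.31,0.26],0.224],[0.47,[-1,-0.31,0.26],0.224],[0.47,[-1,-0.31,0.26],0.224]])

```text
time: 2.0
ee_pos: [615.6, 158.9, 192.8]
tcp_rot: [0.53, 0.848, 0.001, 0.001]
contact_force: [-0.2, 0.5, 0.3]
grip_width: 0.468
gripper_force: 0.0
```

Run:
```python
from h import *
st(); a=plan([*bd(-38,3),190],25.8,lab="above"); plan([*bd(-38,3),110],25.8,lab="down")
c=camera("wrist"); s=np.array([-.5,0,3**.5/2]);nn=np.array([3**.5/2,0,.5])
P=np.array([[0,112.5-75*3,22]+a_*s*96+b*nn*10+np.array([0,e*32,0]) for a_ in(0,1) for b in(0,1) for e in(-1,1)])
overlay(c,[P],B); cv2.imwrite("pics/w1.png",np.clip(c["img"]*1.5,0,255).astype(np.uint8))
```

```text
t 2.0 p [615.6 158.9 192.8] yang 26.0 F [-0.2  0.5  0.3] w 39.8 gf 0.0 q [ 0.14  0.53 -0.05  0.99  0.    1.25]
above shift [-0.0139 -0.0001  0.0111] yaw 0.0011
down shift [-0.0138 -0.0007  0.3311] yaw 0.0011
```

View pics/w1.png

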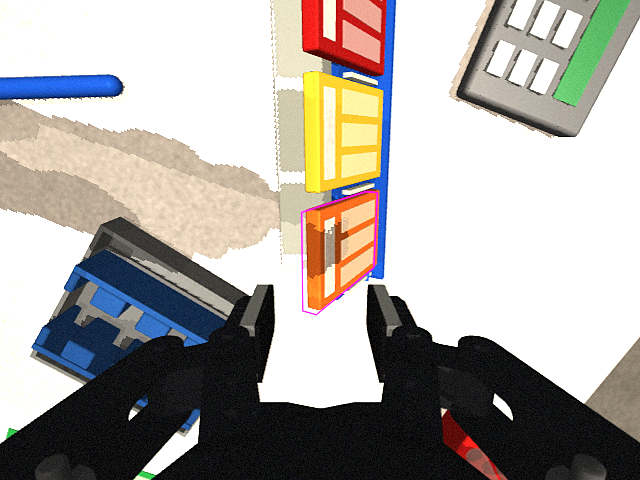

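Emit:
jog_arm(motion=[[0.47,[-0.014,0,0.1],0],[0.47,[-0.014,0,0.2],0],[0.47,[-0.014,0,0.3],0],[0.47,[-0.014,0,0.33],0],[0.47,[-0.014,0,0.33],0]])

```text
time: 2.68
ee_pos: [617.4, 154.4, 109.3]
tcp_rot: [0.531, 0.848, 0.0, 0.0]
contact_force: [-0.8, -0.1, 0.3]
grip_width: 0.468
gripper_force: 0.0
```

Emit:
jog_arm(motion=[[0.42,[0,0.02,0],0],[0.4,[0,0.045,0],0],[0.38,[0,0.07,0],0],[0.36,[0,0.095,0],0],[0.34,[0,0.12,0],0],[0.31,[0,0.14,0],0],[0.28,[0,0.155,0],0],[0.26,[0,0.165,0],0],[0.25,[0,0.17,0],0],[0.25,[0,0.17,0],0]])

```text
time: 3.92
ee_pos: [655.7, 172.5, 108.7]
tcp_rot: [0.531, 0.847, -0.0, -0.0]
contact_force: [-0.1, 0.5, 0.1]
grip_width: 0.252
gripper_force: 0.0
```

Run:
```python
from h import *
st(); c=camera("wrist"); d=camera("scene")
A=cv2.resize(c["img"][120:420,160:480],(400,375)); D=cv2.resize(d["img"][200:320,320:480],(500,375)); 
cv2.imwrite("pics/w2.png",np.clip(np.hstack([A,D])[:,:800]*1.5,0,255).astype(np.uint8))
```

```text
t 3.92 p [655.7 172.5 108.7] yang 25.9 F [-0.1  0.5  0.1] w 21.4 gf 0.0 q [ 0.15  0.68 -0.01  0.88 -0.    1.27]
```

View pics/w2.png

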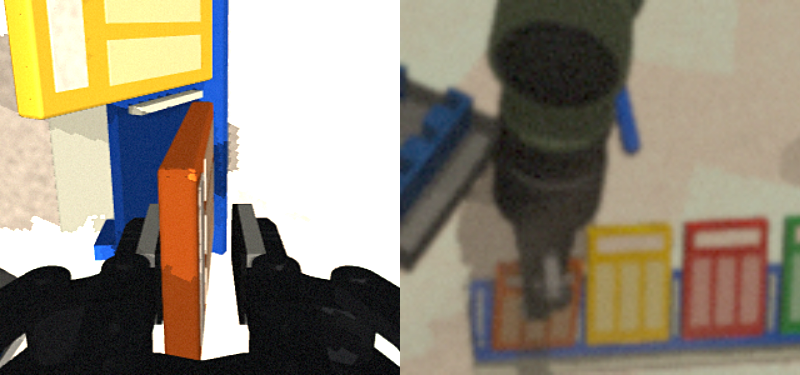

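Emit:
jog_arm(motion=[[0.2,[0,0,0],0],[0.15,[0,0,0],0],[0.12,[0,0,0],0],[0.05,[0,0,0],0],[0.0,[0,0,0],0],[0.0,[0,0,0],0],[0,[0,0,-0.05],0],[0,[0,0,-0.15],0],[0,[0,0,-0.35],0],[0,[0,0,-0.4],0]], grip_force=40)

```text
time: 5.28
ee_pos: [657.9, 172.9, 213.7]
tcp_rot: [0.531, 0.847, 0.002, 0.003]
contact_force: [0.9, 1.0, -1.0]
grip_width: 0.112
gripper_force: 41.3
```

Run:
```python
from h import *
st(); c=camera("wrist"); d=camera("scene")
A=cv2.resize(c["img"][120:420,160:480],(400,375)); D=cv2.resize(d["img"][160:310,300:500],(400,300)); D=cv2.copyMakeBorder(D,0,75,0,0,0)
cv2.imwrite("pics/w3.png",np.clip(np.hstack([A,D])*1.5,0,255).astype(np.uint8))
V={"top":camera("top")}; R,f,m=fitrack(V,[521,-4.6,-.152]); print(R,f,m)
for k in range(4): 
    p=place(np.array([[-60+40*k,0,0]]),R)[0]; plan([p[0],p[1],210],np.degrees(R[2]),lab=k)
```

```text
t 5.28 p [657.9 172.9 213.7] yang 25.9 F [ 0.9  1.  -1. ] w 9.5 gf 41.3 q [0.15 0.59 0.12 1.09 0.   1.27]
[ 5.20703970e+02 -2.58618132e+00 -1.55502122e-01] 465.4666666666667 {'top': 4559}
0 shift [-0.2578 -0.9895 -0.0038] yaw 0.1932
1 shift [-0.349  -0.858  -0.0036] yaw 0.1932
2 shift [-0.4402 -0.7266 -0.0034] yaw 0.1932
3 shift [-0.5315 -0.5952 -0.0032] yaw 0.1932
```

View pics/w3.png

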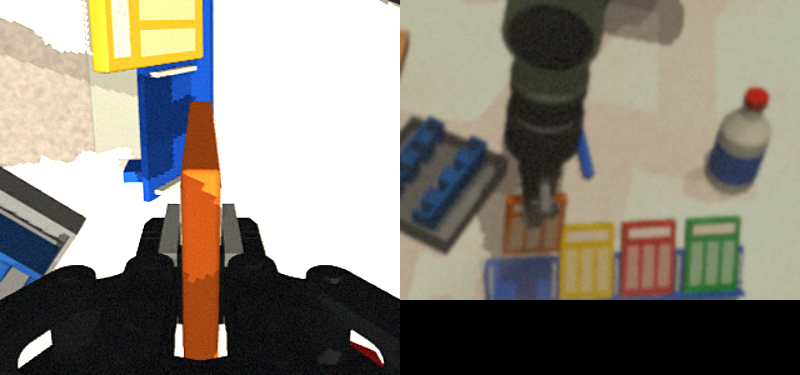

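Emit:
jog_arm(motion=[[0,[-0.1,-0.12,0],0.05],[0,[-0.3,-0.3,0],0.11],[0,[-0.53,-0.5,0],0.16],[0,[-0.53,-0.6,0],0.192],[0,[-0.53,-0.6,0],0.192],[0,[-0.53,-0.6,0],0.192],[0,[-0.53,-0.6,0],0.192]])

```text
time: 6.3
ee_pos: [578.9, -11.2, 208.2]
tcp_rot: [0.758, 0.652, -0.0, -0.0]
contact_force: [-0.4, 0.9, -0.5]
grip_width: 0.11
gripper_force: 41.2
```

```bash
cat >> h.py <<'E'
def slot(R,k,z,at=None):
    p=place(np.array([[-60+40*k,0,0]]),R)[0]; return plan([p[0],p[1],z],np.degrees(R[2]),at,lab=f"slot{k} z{z}")
R0=np.array([521.05,-4.65,-.1518])
E
python3 - <<'E'
from h import *
st(); slot(R0,3,150); slot(R0,3,96)
V={"scene":camera("scene")}; print(fitrack(V,R0))
c=camera("wrist"); overlay(c,[box(0,0,0,30,160,150)]+[box(-60+40*k,0,49,50,15,78) for k in range(4)],R0)
cv2.imwrite("pics/w4.png",np.clip(c["img"]*1.5,0,255).astype(np.uint8))
E
```

```text
t 6.3 p [578.9 -11.2 208.2] yang -8.6 F [-0.4  0.9 -0.5] w 9.3 gf 41.2 q [-0.15  0.41 -0.19  0.97  0.    1.57]
slot3 z150 shift [-0.0091  0.0075  0.2328] yaw 0.0005
slot3 z96 shift [-0.0091  0.0076  0.4488] yaw 0.0005
(array([ 5.19743254e+02, -6.64229922e+00, -1.46228384e-01]), np.float64(471.2313725490196), {'scene': 3559})
```

View pics/w4.png

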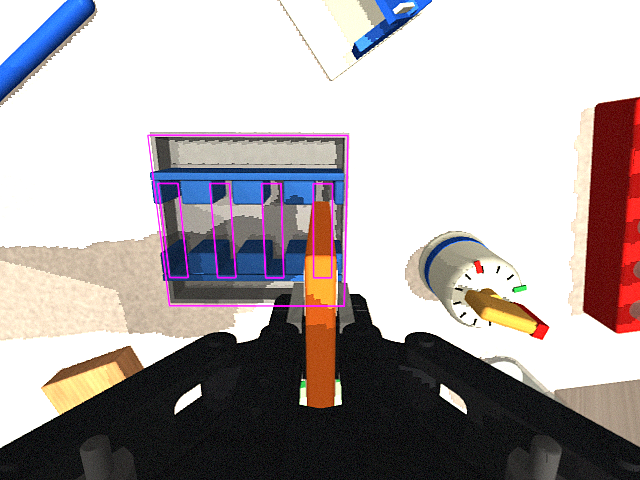

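Emit:
jog_arm(motion=[[0,[-0.009,0.008,0.1],0],[0,[-0.009,0.008,0.2],0],[0,[-0.009,0.008,0.25],0],[0,[-0.009,0.008,0.28],0],[0,[-0.009,0.008,0.31],0],[0,[-0.009,0.008,0.34],0]])

```text
time: 7.15
ee_pos: [580.7, -14.7, 124.0]
tcp_rot: [0.759, 0.651, 0.0, 0.0]
contact_force: [0.4, -0.1, -0.9]
grip_width: 0.116
gripper_force: 41.2
```

Run:
```python
from h import *
st(); slot(R0,3,96)
```

```text
t 7.15 p [580.7 -14.7 124. ] yang -8.7 F [ 0.4 -0.1 -0.9] w 9.9 gf 41.2 q [-0.15  0.5  -0.29  0.78  0.    1.57]
slot3 z96 shift [ 0.0037 -0.0019  0.1118] yaw -0.0
```

Emit:
jog_arm(motion=[[0,[0.002,0,0.04],0],[0,[0.002,0,0.075],0],[0,[0.002,0,0.105],0],[0,[0.002,0,0.11],0],[0.2,[0.002,0,0.11],0],[0.25,[0.002,0,0.11],0],[0.25,[0.002,0,0.11],0]])

```text
time: 8.02
ee_pos: [580.5, -14.2, 96.6]
tcp_rot: [0.759, 0.651, 0.0, 0.0]
contact_force: [-0.2, -1.0, -0.1]
grip_width: 0.249
gripper_force: 0.0
```

Emit:
jog_arm(motion=[[0.25,[0,0,-0.1],0],[0.3,[0,0,-0.25],0],[0.47,[0,0,-0.42],0],[0.47,[0,0,-0.45],0]])

```text
time: 8.52
ee_pos: [582.2, -14.4, 212.3]
tcp_rot: [0.759, 0.651, 0.002, 0.002]
contact_force: [1.4, -0.2, -0.7]
grip_width: 0.465
gripper_force: 0.0
```

Run:
```python
from h import *
st(); plan([*bd(-38,2),200],25.8,lab="above2")
```

```text
t 8.53 p [582.2 -14.4 212.3] yang -8.7 F [ 1.4 -0.2 -0.7] w 39.5 gf 0.0 q [-0.15  0.41 -0.18  0.97  0.    1.57]
above2 shift [ 0.9414 -0.1351  0.0485] yaw -0.1917
```

Emit:
jog_arm(motion=[[0.47,[0.24,-0.03,0],-0.05],[0.47,[0.48,-0.07,0],-0.1],[0.47,[0.72,-0.1,0],-0.16],[0.47,[0.941,-0.135,0.048],-0.192],[0.47,[0.941,-0.135,0.048],-0.192],[0.47,[0.941,-0.135,0.048],-0.192],[0.47,[0.941,-0.135,0.048],-0.192]])

```text
time: 9.4
ee_pos: [582.7, 222.1, 196.8]
tcp_rot: [0.532, 0.847, -0.0, 0.0]
contact_force: [0.4, -0.2, 0.1]
grip_width: 0.47
gripper_force: 0.0
```

Run:
```python
from h import *
st(); plan([*bd(-38,2),110],25.8,lab="down")
V={n:camera(n) for n in("top","scene")}
for n in V: print(n,fitrack({n:V[n]},R0,[3])); cv2.imwrite(f"pics/{n}_y.png",V[n]["img"])
```

```text
t 9.4 p [582.7 222.1 196.8] yang 25.7 F [ 0.4 -0.2  0.1] w 39.9 gf 0.0 q [ 0.25  0.5  -0.08  0.99 -0.    1.37]
down shift [0.0014 0.0088 0.3472] yaw -0.0004
top (array([ 5.20748177e+02, -5.11682264e+00, -1.54189941e-01]), np.float64(214.47843137254904), {'top': 4193})
scene (array([ 5.20890416e+02, -4.70033498e+00, -1.52004937e-01]), np.float64(279.6509803921569), {'scene': 3161})
```

Emit:
jog_arm(motion=[[0.47,[0,0.008,0.1],0],[0.47,[0,0.008,0.2],0],[0.47,[0,0.008,0.3],0],[0.47,[0,0.008,0.346],0],[0.47,[0,0.008,0.346],0]])

```text
time: 10.12
ee_pos: [584.0, 223.6, 109.9]
tcp_rot: [0.531, 0.847, -0.0, -0.0]
contact_force: [1.2, 0.8, -0.5]
grip_width: 0.469
gripper_force: 0.0
```

Emit:
jog_arm(motion=[[0.42,[0,0.02,0],0],[0.4,[0,0.045,0],0],[0.38,[0,0.07,0],0],[0.36,[0,0.095,0],0],[0.34,[0,0.12,0],0],[0.31,[0,0.14,0],0],[0.28,[0,0.155,0],0],[0.26,[0,0.165,0],0],[0.25,[0,0.17,0],0],[0.25,[0,0.17,0],0]])

```text
time: 11.38
ee_pos: [622.5, 242.8, 110.3]
tcp_rot: [0.531, 0.847, -0.0, -0.0]
contact_force: [0.6, -0.8, 0.4]
grip_width: 0.246
gripper_force: 0.0
```

Emit:
jog_arm(motion=[[0.2,[0,0,0],0],[0.15,[0,0,0],0],[0.12,[0,0,0],0],[0.05,[0,0,0],0],[0.0,[0,0,0],0],[0.0,[0,0,0],0],[0,[0,0,-0.05],0],[0,[0,0,-0.15],0],[0,[0,0,-0.35],0],[0,[0,0,-0.41],0]])

```text
time: 12.62
ee_pos: [625.0, 243.7, 217.5]
tcp_rot: [0.531, 0.847, 0.003, 0.003]
contact_force: [-0.9, 0.3, 0.1]
grip_width: 0.112
gripper_force: 40.4
```

Run:
```python
from h import *
st(); slot(R0,2,210)
```

```text
t 12.62 p [625.  243.7 217.5] yang 25.9 F [-0.9  0.3  0.1] w 9.5 gf 40.4 q [0.26 0.57 0.09 1.09 0.   1.38]
slot2 z210 shift [-0.7578 -0.742   0.0249] yaw 0.192
```

Emit:
jog_arm(motion=[[0,[-0.15,-0.15,0],0.05],[0,[-0.35,-0.35,0],0.11],[0,[-0.55,-0.54,0],0.16],[0,[-0.7,-0.7,0],0.192],[0,[-0.758,-0.742,0.01],0.192],[0,[-0.758,-0.742,0.01],0.192],[0,[-0.758,-0.742,0.01],0.192],[0,[-0.758,-0.742,0.01],0.192]])

```text
time: 13.62
ee_pos: [538.6, -7.5, 210.3]
tcp_rot: [0.758, 0.652, 0.0, 0.0]
contact_force: [-0.3, 0.5, -0.5]
grip_width: 0.109
gripper_force: 40.4
```

```bash
cat >> h.py <<'E'
def wcheck(R,filled,name=None,z=30):
    "wrist fit of tray top corners by edge score around R"
    c=camera("wrist"); g=cv2.GaussianBlur(cv2.cvtColor(c["img"],cv2.COLOR_BGR2GRAY),(3,3),0).astype(np.float32)
    G=np.hypot(cv2.Sobel(g,cv2.CV_32F,1,0),cv2.Sobel(g,cv2.CV_32F,0,1)); G=np.minimum(G,120)
    t=np.linspace(-1,1,60); o=np.ones(60); r=np.vstack([np.c_[80*t,75*o],np.c_[80*t,-75*o],np.c_[80*o,75*t],np.c_[-80*o,75*t]]); P=np.c_[r,np.full(240,30)]
    def sc(q):
        u=proj(c,place(P,q)).astype(np.float32); ok=(u[:,0]>2)&(u[:,0]<637)&(u[:,1]>2)&(u[:,1]<320)
        return cv2.remap(G,u[ok,0],u[ok,1],cv2.INTER_LINEAR).sum()/240
    s=[(sc(R+np.array([a,b,d])),a,b,d) for a in np.arange(-8,8.1,1) for b in np.arange(-8,8.1,1) for d in(-.02,-.01,0,.01,.02)]
    s.sort(reverse=True); print("wrist best",s[:3],"at R",sc(R))
E
python3 - <<'E'
from h import *
st(); slot(R0,2,210); slot(R0,2,120); wcheck(R0,[3])
E
```

```text
t 13.62 p [538.6  -7.5 210.3] yang -8.6 F [-0.3  0.5 -0.5] w 9.3 gf 40.4 q [-0.15  0.34 -0.3   0.93  0.    1.57]
slot2 z210 shift [0.0007 0.0088 0.0011] yaw 0.0005
slot2 z120 shift [0.0006 0.0087 0.3611] yaw 0.0005
wrist best [(np.float32(108.35284), np.float64(1.0), np.float64(2.0), 0), (np.float32(107.70661), np.float64(2.0), np.float64(2.0), -0.01), (np.float32(107.642654), np.float64(2.0), np.float64(2.0), 0)] at R 61.33397
```

Emit:
jog_arm(motion=[[0,[0,0.009,0.1],0],[0,[0,0.009,0.2],0],[0,[0,0.009,0.25],0],[0,[0,0.009,0.28],0],[0,[0,0.009,0.31],0],[0,[0,0.009,0.34],0],[0,[0,0.009,0.35],0]])

```text
time: 14.55
ee_pos: [540.4, -8.9, 122.5]
tcp_rot: [0.759, 0.651, -0.0, -0.0]
contact_force: [-0.3, 0.1, -1.3]
grip_width: 0.112
gripper_force: 40.4
```

Run:
```python
from h import *
st(); slot(R0,2,97)
```

```text
t 14.55 p [540.4  -8.9 122.5] yang -8.7 F [-0.3  0.1 -1.3] w 9.5 gf 40.4 q [-0.15  0.44 -0.4   0.73  0.    1.57]
slot2 z97 shift [0.0051 0.0011 0.1021] yaw -0.0
```

Emit:
jog_arm(motion=[[0,[0.004,0,0.04],0],[0,[0.004,0,0.075],0],[0,[0.004,0,0.1],0],[0,[0.004,0,0.105],0],[0.2,[0.004,0,0.105],0],[0.25,[0.004,0,0.105],0],[0.25,[0.004,0,0.105],0]])

```text
time: 15.42
ee_pos: [540.8, -8.0, 96.9]
tcp_rot: [0.759, 0.651, 0.0, 0.0]
contact_force: [0.6, -0.3, -0.3]
grip_width: 0.246
gripper_force: 0.0
```

Emit:
jog_arm(motion=[[0.25,[0,0,-0.1],0],[0.3,[0,0,-0.25],0],[0.47,[0,0,-0.42],0],[0.47,[0,0,-0.45],0]])

```text
time: 15.92
ee_pos: [542.6, -8.2, 212.4]
tcp_rot: [0.759, 0.651, 0.002, 0.002]
contact_force: [-0.1, -0.7, -0.5]
grip_width: 0.466
gripper_force: 0.0
```

Run:
```python
from h import *
st(); plan([*bd(-38,1),200],25.8,lab="above1")
```

```text
t 15.93 p [542.6  -8.2 212.4] yang -8.7 F [-0.1 -0.7 -0.5] w 39.6 gf 0.0 q [-0.15  0.34 -0.29  0.94 -0.    1.57]
above1 shift [ 1.1879 -0.1444  0.0486] yaw -0.1917
```

Emit:
jog_arm(motion=[[0.47,[0.19,0,0],0],[0.47,[0.19,0,0],0]])

```text
time: 16.18
ee_pos: [547.5, 41.1, 208.5]
tcp_rot: [0.758, 0.653, -0.0, -0.0]
contact_force: [-0.0, -0.3, -0.7]
grip_width: 0.467
gripper_force: 0.0
```

Emit:
jog_arm(motion=[[0.47,[0.24,-0.03,0],-0.05],[0.47,[0.48,-0.07,0],-0.1],[0.47,[0.72,-0.1,0],-0.16],[0.47,[0.95,-0.14,0.048],-0.192],[0.47,[0.998,-0.144,0.048],-0.192],[0.47,[0.998,-0.144,0.048],-0.192],[0.47,[0.998,-0.144,0.048],-0.192],[0.47,[0.998,-0.144,0.048],-0.192]])

```text
time: 17.18
ee_pos: [550.4, 289.5, 197.3]
tcp_rot: [0.532, 0.847, -0.0, 0.0]
contact_force: [-0.1, -0.2, 0.4]
grip_width: 0.472
gripper_force: 0.0
```

Run:
```python
from h import *
st(); plan([*bd(-38,1),110],25.8,lab="down")
V={n:camera(n) for n in("top","scene")}
for n in V: print(n,fitrack({n:V[n]},R0,[2,3]))
```

```text
t 17.18 p [550.4 289.5 197.3] yang 25.7 F [-0.1 -0.2  0.4] w 40.1 gf 0.0 q [ 0.37  0.5  -0.08  0.99 -0.    1.49]
down shift [0.0025 0.0076 0.3494] yaw -0.0005
top (array([ 5.20699060e+02, -4.38105935e+00, -1.55772872e-01]), np.float64(172.92549019607844), {'top': 4280})
scene (array([ 5.20647288e+02, -4.86986577e+00, -1.56532049e-01]), np.float64(290.83921568627454), {'scene': 3147})
```

Emit:
jog_arm(motion=[[0.47,[0.002,0.008,0.1],0],[0.47,[0.002,0.008,0.2],0],[0.47,[0.002,0.008,0.3],0],[0.47,[0.002,0.008,0.348],0],[0.47,[0.002,0.008,0.348],0]])

```text
time: 17.9
ee_pos: [551.2, 291.9, 109.5]
tcp_rot: [0.531, 0.847, -0.001, -0.0]
contact_force: [0.7, 0.7, 0.1]
grip_width: 0.471
gripper_force: 0.0
```

Emit:
jog_arm(motion=[[0.42,[0,0.02,0],0],[0.4,[0,0.045,0],0],[0.38,[0,0.07,0],0],[0.36,[0,0.095,0],0],[0.34,[0,0.12,0],0],[0.31,[0,0.14,0],0],[0.28,[0,0.155,0],0],[0.26,[0,0.165,0],0],[0.25,[0,0.17,0],0],[0.25,[0,0.17,0],0]])

```text
time: 19.15
ee_pos: [589.8, 311.0, 110.0]
tcp_rot: [0.531, 0.847, -0.0, -0.0]
contact_force: [-0.8, 0.7, 0.2]
grip_width: 0.256
gripper_force: 0.0
```

Emit:
jog_arm(motion=[[0.2,[0,0,0],0],[0.15,[0,0,0],0],[0.12,[0,0,0],0],[0.05,[0,0,0],0],[0.0,[0,0,0],0],[0.0,[0,0,0],0],[0,[0,0,-0.05],0],[0,[0,0,-0.15],0],[0,[0,0,-0.35],0],[0,[0,0,-0.41],0]])

```text
time: 20.4
ee_pos: [592.6, 312.2, 217.3]
tcp_rot: [0.531, 0.847, 0.004, 0.003]
contact_force: [0.5, 0.4, -0.9]
grip_width: 0.112
gripper_force: 40.1
```

Run:
```python
from h import *
st(); slot(R0,1,210)
```

```text
t 20.4 p [592.6 312.2 217.3] yang 25.9 F [ 0.5  0.4 -0.9] w 9.5 gf 40.1 q [0.37 0.57 0.09 1.08 0.   1.49]
slot1 z210 shift [-0.9701 -0.8765  0.0218] yaw 0.192
```

Emit:
jog_arm(motion=[[0,[-0.15,-0.14,0],0.03],[0,[-0.35,-0.31,0],0.08],[0,[-0.55,-0.49,0],0.13],[0,[-0.75,-0.68,0],0.18],[0,[-0.9,-0.82,0],0.192],[0,[-0.97,-0.87,0.01],0.192],[0,[-0.97,-0.87,0.01],0.192],[0,[-0.97,-0.87,0.01],0.192],[0,[-0.97,-0.87,0.01],0.192]])

```text
time: 21.52
ee_pos: [500.2, -1.1, 210.0]
tcp_rot: [0.758, 0.652, 0.0, 0.0]
contact_force: [0.4, 0.2, -1.4]
grip_width: 0.113
gripper_force: 40.1
```

Run:
```python
from h import *
st(); slot(R0,1,120); wcheck(R0,[3])
```

```text
t 21.52 p [500.2  -1.1 210. ] yang -8.6 F [ 0.4  0.2 -1.4] w 9.6 gf 40.1 q [-0.15  0.27 -0.39  0.9   0.    1.57]
slot1 z120 shift [-0.0017  0.0044  0.3601] yaw 0.0005
wrist best [(np.float32(103.63565), np.float64(1.0), np.float64(2.0), 0), (np.float32(102.08864), np.float64(1.0), np.float64(2.0), -0.01), (np.float32(100.883804), np.float64(2.0), np.float64(2.0), 0)] at R 66.6514
```

Emit:
jog_arm(motion=[[0,[-0.002,0.005,0.1],0],[0,[-0.002,0.005,0.2],0],[0,[-0.002,0.005,0.25],0],[0,[-0.002,0.005,0.28],0],[0,[-0.002,0.005,0.31],0],[0,[-0.002,0.005,0.34],0],[0,[-0.002,0.005,0.35],0]])

```text
time: 22.45
ee_pos: [500.9, -2.8, 122.3]
tcp_rot: [0.759, 0.651, -0.0, -0.0]
contact_force: [-1.5, 0.1, 0.0]
grip_width: 0.109
gripper_force: 40.2
```

Run:
```python
from h import *
st(); slot(R0,1,97)
```

```text
t 22.45 p [500.9  -2.8 122.3] yang -8.7 F [-1.5  0.1  0. ] w 9.2 gf 40.2 q [-0.15  0.37 -0.51  0.69 -0.    1.57]
slot1 z97 shift [0.0049 0.0009 0.1011] yaw -0.0
```

Emit:
jog_arm(motion=[[0,[0.004,0,0.04],0],[0,[0.004,0,0.075],0],[0,[0.004,0,0.1],0],[0,[0.004,0,0.105],0],[0.2,[0.004,0,0.105],0],[0.25,[0.004,0,0.105],0],[0.25,[0.004,0,0.105],0]])

```text
time: 23.32
ee_pos: [501.4, -1.9, 96.6]
tcp_rot: [0.759, 0.651, 0.0, 0.0]
contact_force: [0.0, -0.6, 0.2]
grip_width: 0.249
gripper_force: 0.0
```

Emit:
jog_arm(motion=[[0.25,[0,0,-0.1],0],[0.3,[0,0,-0.25],0],[0.47,[0,0,-0.42],0],[0.47,[0,0,-0.45],0]])

```text
time: 23.82
ee_pos: [503.0, -2.1, 211.9]
tcp_rot: [0.759, 0.651, 0.002, 0.002]
contact_force: [-0.1, 0.1, -0.3]
grip_width: 0.47
gripper_force: 0.0
```

Emit:
jog_arm(motion=[[0.47,[0.22,0,0],0],[0.47,[0.44,0,0],0],[0.47,[0.44,0,0],0]])

```text
time: 24.2
ee_pos: [517.5, 109.9, 208.0]
tcp_rot: [0.757, 0.653, -0.0, -0.0]
contact_force: [-0.0, -0.4, 0.4]
grip_width: 0.468
gripper_force: 0.0
```

Run:
```python
from h import *
st(); plan([*bd(-38,0),200],25.8,lab="above0")
```

```text
t 24.2 p [517.5 109.9 208. ] yang -8.4 F [-0.  -0.4  0.4] w 39.8 gf 0.0 q [ 0.07  0.33 -0.32  0.92  0.    1.79]
above0 shift [ 0.9842 -0.1383  0.0328] yaw -0.19
```

Emit:
jog_arm(motion=[[0.47,[0.24,-0.03,0],-0.05],[0.47,[0.48,-0.07,0],-0.1],[0.47,[0.72,-0.1,0],-0.16],[0.47,[0.95,-0.135,0.032],-0.192],[0.47,[0.985,-0.138,0.032],-0.192],[0.47,[0.985,-0.138,0.032],-0.192],[0.47,[0.985,-0.138,0.032],-0.192],[0.47,[0.985,-0.138,0.032],-0.192]])

```text
time: 25.2
ee_pos: [521.4, 354.0, 201.1]
tcp_rot: [0.532, 0.847, -0.0, 0.0]
contact_force: [-0.6, -0.3, -0.2]
grip_width: 0.469
gripper_force: 0.0
```

Run:
```python
from h import *
st(); plan([*bd(-38,0),110],25.8,lab="down")
V={n:camera(n) for n in("top","scene")}
for n in V: print(n,fitrack({n:V[n]},R0,[1,2,3])); 
cv2.imwrite("pics/top_z.png",V["top"]["img"])
```

```text
t 25.2 p [521.4 354.  201.1] yang 25.7 F [-0.6 -0.3 -0.2] w 39.9 gf 0.0 q [ 0.48  0.51 -0.05  1.01 -0.    1.6 ]
down shift [0.0195 0.     0.3642] yaw -0.0004
top (array([ 5.20105480e+02, -4.46276105e+00, -1.51361133e-01]), np.float64(164.39215686274508), {'top': 4344})
scene (array([ 5.20656390e+02, -4.77062159e+00, -1.52825744e-01]), np.float64(296.3843137254902), {'scene': 3151})
```

Emit:
jog_arm(motion=[[0.47,[0.019,0,0.1],0],[0.47,[0.019,0,0.2],0],[0.47,[0.019,0,0.3],0],[0.47,[0.019,0,0.362],0],[0.47,[0.019,0,0.362],0]])

```text
time: 25.92
ee_pos: [518.2, 359.2, 109.3]
tcp_rot: [0.531, 0.847, -0.001, -0.001]
contact_force: [0.0, 0.0, -0.3]
grip_width: 0.466
gripper_force: 0.0
```

Emit:
jog_arm(motion=[[0.42,[0,0.02,0],0],[0.4,[0,0.045,0],0],[0.38,[0,0.07,0],0],[0.36,[0,0.095,0],0],[0.34,[0,0.12,0],0],[0.31,[0,0.14,0],0],[0.28,[0,0.155,0],0],[0.26,[0,0.165,0],0],[0.25,[0,0.17,0],0],[0.25,[0,0.17,0],0]])

```text
time: 27.18
ee_pos: [557.1, 378.4, 110.3]
tcp_rot: [0.531, 0.847, -0.0, -0.0]
contact_force: [-0.5, 0.4, -0.8]
grip_width: 0.25
gripper_force: 0.0
```

Emit:
jog_arm(motion=[[0.2,[0,0,0],0],[0.15,[0,0,0],0],[0.12,[0,0,0],0],[0.05,[0,0,0],0],[0.0,[0,0,0],0],[0.0,[0,0,0],0],[0,[0,0,-0.05],0],[0,[0,0,-0.15],0],[0,[0,0,-0.35],0],[0,[0,0,-0.41],0]])

```text
time: 28.42
ee_pos: [559.6, 379.7, 217.5]
tcp_rot: [0.531, 0.847, 0.004, 0.002]
contact_force: [0.2, 0.2, -1.1]
grip_width: 0.113
gripper_force: 39.7
```

Emit:
jog_arm(motion=[[0,[-0.15,-0.12,0],0],[0,[-0.3,-0.25,0],0],[0,[-0.3,-0.25,0],0]])

```text
time: 28.8
ee_pos: [532.6, 280.9, 212.6]
tcp_rot: [0.532, 0.846, -0.001, -0.0]
contact_force: [0.3, 0.7, 0.5]
grip_width: 0.111
gripper_force: 39.8
```

Run:
```python
from h import *
st(); slot(R0,0,210)
```

```text
t 28.8 p [532.6 280.9 212.6] yang 25.7 F [0.3 0.7 0.5] w 9.5 gf 39.8 q [ 0.36  0.45 -0.12  1.   -0.    1.49]
slot0 z210 shift [-0.8741 -0.7346  0.0119] yaw 0.1909
```

Emit:
jog_arm(motion=[[0,[-0.15,-0.13,0],0.03],[0,[-0.35,-0.29,0],0.08],[0,[-0.55,-0.46,0],0.13],[0,[-0.75,-0.63,0],0.18],[0,[-0.87,-0.735,0],0.191],[0,[-0.874,-0.735,0.01],0.191],[0,[-0.874,-0.735,0.01],0.191],[0,[-0.874,-0.735,0.01],0.191]])

```text
time: 29.8
ee_pos: [464.2, 8.0, 210.3]
tcp_rot: [0.757, 0.653, 0.0, 0.0]
contact_force: [-0.3, -0.4, -0.4]
grip_width: 0.113
gripper_force: 39.7
```

Run:
```python
from h import *
st(); slot(R0,0,120); wcheck(R0,[3])
```

```text
t 29.8 p [464.2   8.  210.3] yang -8.4 F [-0.3 -0.4 -0.4] w 9.6 gf 39.7 q [-0.14  0.21 -0.48  0.88  0.    1.58]
slot0 z120 shift [-0.0159 -0.0076  0.3611] yaw 0.0017
wrist best [(np.float32(94.22251), np.float64(1.0), np.float64(2.0), -0.01), (np.float32(94.03908), np.float64(1.0), np.float64(2.0), 0), (np.float32(91.79789), np.float64(1.0), np.float64(3.0), 0)] at R 54.692093
```

Emit:
jog_arm(motion=[[0,[-0.016,-0.007,0.1],0.001],[0,[-0.016,-0.007,0.2],0.001],[0,[-0.016,-0.007,0.25],0.001],[0,[-0.016,-0.007,0.28],0.001],[0,[-0.016,-0.007,0.31],0.001],[0,[-0.016,-0.007,0.34],0.001],[0,[-0.016,-0.007,0.35],0.001]])

```text
time: 30.72
ee_pos: [461.1, 3.1, 122.5]
tcp_rot: [0.759, 0.651, -0.0, -0.0]
contact_force: [0.5, 0.6, -0.6]
grip_width: 0.112
gripper_force: 39.7
```

Run:
```python
from h import *
st(); slot(R0,0,97)
```

```text
t 30.73 p [461.1   3.1 122.5] yang -8.7 F [ 0.5  0.6 -0.6] w 9.6 gf 39.7 q [-0.15  0.31 -0.6   0.66 -0.    1.57]
slot0 z97 shift [0.0054 0.0017 0.1021] yaw -0.0001
```

Emit:
jog_arm(motion=[[0,[0.004,0,0.04],0],[0,[0.004,0,0.075],0],[0,[0.004,0,0.1],0],[0,[0.004,0,0.105],0],[0.2,[0.004,0,0.105],0],[0.25,[0.004,0,0.105],0],[0.25,[0.004,0,0.105],0]])

```text
time: 31.6
ee_pos: [461.5, 4.1, 96.8]
tcp_rot: [0.759, 0.651, 0.0, 0.0]
contact_force: [-0.1, -0.7, -0.3]
grip_width: 0.253
gripper_force: 0.0
```

Emit:
jog_arm(motion=[[0.25,[0,0,-0.1],0],[0.3,[0,0,-0.25],0],[0.3,[0,0,-0.42],0],[0.3,[0.22,0,-0.45],0],[0.2,[0.44,0.1,-0.45],0],[0.1,[0.66,0.15,-0.45],0],[0,[0.75,0.2,-0.45],0],[0,[0.75,0.2,-0.45],0]])

```text
time: 32.6
ee_pos: [539.7, 183.4, 208.8]
tcp_rot: [0.758, 0.652, 0.0, 0.0]
contact_force: [0.1, -1.6, -0.2]
grip_width: 0.003
gripper_force: 0.0
```

Run:
```python
from h import *
st(); V={n:camera(n) for n in("top","scene")}
for n in V: print(n,fitrack({n:V[n]},R0,[0,1,2,3]))
i=V["top"]["img"]; H=hsv(i); m=((H[...,0]>45)&(H[...,0]<85)&(H[...,1]>50)).astype(np.uint8); m[:,:380]=0
k,l,s,_=cv2.connectedComponentsWithStats(m); b=1+np.argmax(s[1:,4]); h=cv2.convexHull(cv2.findNonZero((l==b).astype(np.uint8)))
r=cv2.boxPoints(cv2.minAreaRect(h)); q=cv2.approxPolyDP(h,6,True)[:,0]; print("spot",s[b],r); P=back(V["top"],r.astype(float),0); print(P.round(1),P.mean(0),back(V["top"],q.astype(float),0).round(1))
for nm,u,z in[("jar",(468,166),60),("beaker",(414,155),60),("box",[[375,316],[409,308],[415,345],[381,350]],30),("timer",(356,173),72)]: print(nm,back(V["top"],np.array(u,float),z).round())
cv2.imwrite("pics/t5.png",np.clip(i[60:400,120:520]*1.5,0,255).astype(np.uint8).repeat(2,0).repeat(2,1)[:600])
```

```text
t 32.6 p [539.7 183.4 208.8] yang -8.6 F [ 0.1 -1.6 -0.2] w 0.3 gf 0.0 q [ 0.2   0.4  -0.21  0.96 -0.    1.92]
top (array([ 5.21392415e+02, -5.15101206e+00, -1.63923908e-01]), np.float64(198.9921568627451), {'top': 4187})
scene (array([ 5.21614025e+02, -5.32600841e+00, -1.50256889e-01]), np.float64(356.71764705882356), {'scene': 3409})
spot [ 398  200   90   92 5033] [[397.32953 202.6851 ]
 [483.7179  199.1349 ]
 [487.3676  287.9438 ]
 [400.97925 291.49402]]
[[ 636.6 -186.5]
 [ 645.5 -403.2]
 [ 425.1 -403.2]
 [ 417.3 -191. ]] [ 531.12690098 -295.96930927] [[ 427.4 -402.4]
 [ 418.5 -195.9]
 [ 635.8 -188.2]
 [ 643.3 -393.7]]
jar [[ 714. -346.]]
beaker [[ 741. -218.]]
box [[ 361. -123.]
 [ 379. -204.]
 [ 293. -216.]
 [ 282. -136.]]
timer [[694. -78.]]
```

View pics/t5.png

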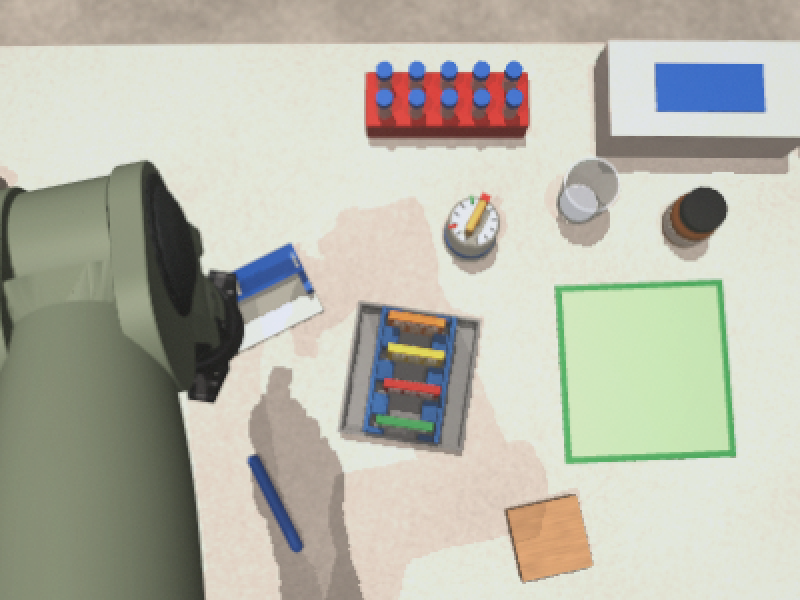

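```bash
cat >> h.py <<'E'
SPOT=np.array([531.,-296.,.035])
def cam_arm_free(): return camera("top")
E
python3 - <<'E'
from h import *
c=camera("top"); k=back(c,np.array([[140+470/3.3333,145+235/3.3333],[140+418/3.333,145+125/3.333]]),0); print("board corners",k.round(1))
R=np.array([521.5,-4.,-.153]); q=place(np.array([[-8,75+11+9,0]]),R)[0]
d=k-q[:2]; cs,sn=np.cos(R[2]),np.sin(R[2]); print("tcp",q,"corner in rack-aligned frame rel tcp (x,y)",(d@np.array([[cs,-sn],[sn,cs]])).round(1))
a=plan([q[0],q[1],120],np.degrees(R[2]),lab="above"); plan([q[0],q[1],32],np.degrees(R[2]),lab="down")
E
```

```text
board corners [[604.9 102.6]
 [688.4 142.3]]
tcp [528.07181152  91.10947005   0.        ] corner in rack-aligned frame rel tcp (x,y) [[ 74.2  23.1]
 [150.7  75. ]]
above shift [-0.3618  0.0143  0.3556] yaw 0.0001
down shift [-0.3616  0.0146  0.7076] yaw 0.0001
```

Emit:
jog_arm(motion=[[0.6,[-0.2,0.014,0.1],0],[0.6,[-0.362,0.014,0.25],0],[0.6,[-0.362,0.014,0.36],0],[0.6,[-0.362,0.014,0.5],0],[0.6,[-0.362,0.014,0.6],0],[0.6,[-0.362,0.014,0.68],0],[0.6,[-0.362,0.014,0.705],0],[0.6,[-0.362,0.014,0.705],0]])

```text
time: 33.75
ee_pos: [528.6, 91.3, 33.0]
tcp_rot: [0.759, 0.651, -0.0, -0.0]
contact_force: [0.1, -0.7, 1.0]
grip_width: 0.598
gripper_force: 0.0
```

Emit:
jog_arm(motion=[[0.6,[-0.01,0,0],0],[0.6,[-0.02,0,0],0],[0.6,[-0.03,0,0],0],[0.6,[-0.04,0,0],0]])

```text
time: 34.25
ee_pos: [527.5, 82.2, 33.0]
tcp_rot: [0.759, 0.651, 0.0, -0.0]
contact_force: [1.3, 5.9, 1.1]
grip_width: 0.599
gripper_force: 2.9
```

Run:
```python
from h import *
st(); V={n:camera(n) for n in("top","scene")}
for n in V: print(n,fitrack({n:V[n]},R0,[0,1,2,3]))
c=camera("wrist"); I=np.hstack([cv2.resize(c["img"],(400,300)),cv2.resize(V["scene"]["img"][180:300,240:400],(400,300))]); cv2.imwrite("pics/w6.png",np.clip(I*1.5,0,255).astype(np.uint8))
```

```text
t 34.25 p [527.5  82.2  33. ] yang -8.7 F [1.3 5.9 1.1] w 50.9 gf 2.9 q [ 0.02  0.55 -0.5   0.52  0.    1.74]
top (array([ 5.20678426e+02,  2.96726133e+00, -1.38586206e-01]), np.float64(1255.1333333333332), {'top': 5620})
scene (array([ 5.21617154e+02,  1.79363455e+00, -1.62434739e-01]), np.float64(529.0862745098038), {'scene': 3947})
```

View pics/w6.png

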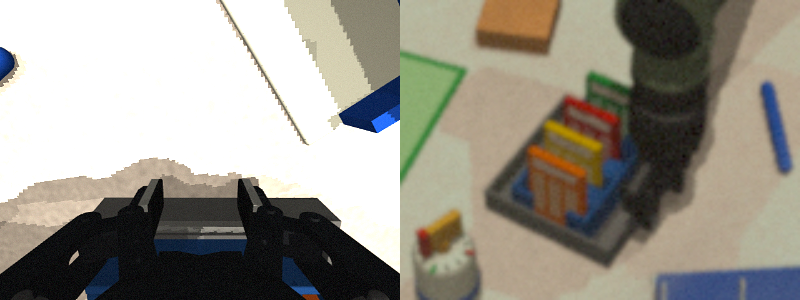

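Emit:
jog_arm(motion=[[0.6,[-0.04,0.0054,0],-0.005],[0.6,[-0.08,0.0108,0],-0.01],[0.6,[-0.12,0.0162,0],-0.015],[0.6,[-0.16,0.0216,0],-0.02],[0.6,[-0.2,0.027,0],-0.025],[0.6,[-0.24,0.0324,0],-0.03],[0.6,[-0.28,0.0378,0],-0.035],[0.6,[-0.32,0.0432,0],-0.04],[0.6,[-0.36,0.0486,0],-0.045],[0.6,[-0.4,0.054,0],-0.048]])

```text
time: 35.65
ee_pos: [525.1, -16.3, 33.0]
tcp_rot: [0.707, 0.708, 0.002, -0.002]
contact_force: [-0.3, 9.3, 5.0]
grip_width: 0.598
gripper_force: 4.7
```

Run:
```python
from h import *
st(); V={n:camera(n) for n in("top","scene")}; s=sense(); p=s["ee_pos"]
for n in V: print(n,fitrack({n:V[n]},[p[0]+8,p[1]-86,-.02],[0,1,2,3]))
I=np.vstack([cv2.resize(V["top"]["img"][130:330,260:500],(600,300)),cv2.resize(V["scene"]["img"][170:290,160:400],(600,300))]); cv2.imwrite("pics/w7.png",np.clip(I*1.5,0,255).astype(np.uint8))
```

```text
t 35.65 p [525.1 -16.3  33. ] yang 0.1 F [-0.3  9.3  5. ] w 50.8 gf 4.7 q [-0.17  0.54 -0.52  0.51  0.01  1.39]
top (array([ 5.32259684e+02, -9.31770640e+01, -1.68264431e-03]), np.float64(1418.156862745098), {'top': 5821})
scene (array([ 5.31200222e+02, -1.02628666e+02, -4.75185816e-03]), np.float64(856.9137254901959), {'scene': 4159})
```

View pics/w7.png

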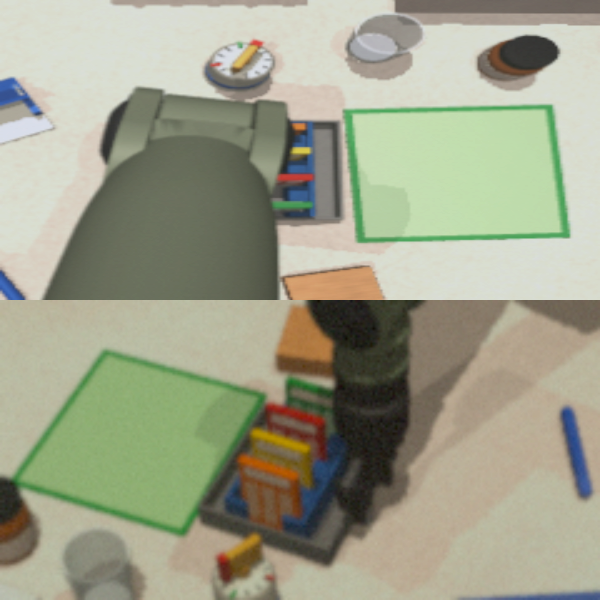

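Emit:
jog_arm(motion=[[0.6,[-0.04,0,0],0],[0.6,[-0.08,0,0],0],[0.6,[-0.12,0,0],0],[0.6,[-0.16,0,0],0],[0.6,[-0.2,0,0],0],[0.6,[-0.24,0,0],0],[0.6,[-0.28,0,0],0],[0.6,[-0.32,0,0],0],[0.6,[-0.36,0,0],0],[0.6,[-0.4,0,0],0]])

```text
time: 37.0
ee_pos: [525.3, -116.1, 32.9]
tcp_rot: [0.707, 0.708, 0.002, -0.002]
contact_force: [-0.3, 9.8, 6.0]
grip_width: 0.602
gripper_force: 5.1
```

Emit:
jog_arm(motion=[[0.6,[-0.04,0,0],0],[0.6,[-0.08,0,0],0],[0.6,[-0.12,0,0],0],[0.6,[-0.16,0,0],0],[0.6,[-0.2,0,0],0],[0.6,[-0.24,0,0],0],[0.6,[-0.28,0,0],0],[0.6,[-0.31,0,0],0],[0.6,[-0.33,0,0],0],[0.6,[-0.33,0,0],0]])

```text
time: 38.25
ee_pos: [525.1, -198.9, 32.9]
tcp_rot: [0.707, 0.707, 0.002, -0.002]
contact_force: [-0.5, 8.7, 6.1]
grip_width: 0.604
gripper_force: 4.2
```

Run:
```python
from h import *
st(); V={n:camera(n) for n in("top","scene")}; s=sense(); p=s["ee_pos"]
for n in V: print(n,fitrack({n:V[n]},[p[0]+8,p[1]-86,0],[0,1,2,3]))
```

```text
t 38.25 p [ 525.1 -198.9   32.9] yang 0.0 F [-0.5  8.7  6.1] w 51.4 gf 4.2 q [-0.5   0.59 -0.42  0.56  0.    1.07]
top (array([ 5.33104203e+02, -2.84954960e+02, -5.96180020e-03]), np.float64(2779.9764705882353), {'top': 7294})
scene (array([ 5.31642324e+02, -2.78335841e+02, -1.89464735e-02]), np.float64(977.7803921568626), {'scene': 4111})
```

Emit:
jog_arm(motion=[[0.6,[-0.02,0,0],0],[0.6,[-0.04,0,0],0],[0.6,[-0.046,0,0],0],[0.6,[-0.046,0,0],0],[0.6,[0.02,0,0],0],[0.6,[0.08,0,0],0],[0.6,[0.12,0,-0.15],0],[0.6,[0.2,0,-0.4],0],[0.6,[0.4,0,-0.6],0],[0.6,[0.6,0,-0.7],0]])

```text
time: 39.6
ee_pos: [526.2, -53.9, 208.1]
tcp_rot: [0.708, 0.706, 0.0, 0.002]
contact_force: [1.7, 0.7, 0.1]
grip_width: 0.597
gripper_force: 0.0
```

Emit:
jog_arm(motion=[[0.6,[0.25,0,0],0],[0.5,[0.5,0,0],0],[0.5,[0.7,0,0],0],[0.5,[0.7,0,0],0]])

```text
time: 40.1
ee_pos: [524.9, 123.8, 205.7]
tcp_rot: [0.705, 0.709, -0.0, 0.0]
contact_force: [-0.3, -0.4, -0.7]
grip_width: 0.504
gripper_force: 0.0
```

Run:
```python
from h import *
st(); V={n:camera(n) for n in("top","scene")}
i=V["top"]["img"]; H=hsv(i)
for n in V: print(n,fitrack({n:V[n]},[533,-290,0],[0,1,2,3],thr={"top":90,"scene":65}))
P=np.array([[a*80,b*75,0] for a,b in((-1,-1),(1,-1),(1,1),(-1,1))])
R=fitrack(V,[533,-290,0],[0,1,2,3],thr={"top":90,"scene":65})[0]; print(R)
c=V["top"]; overlay(c,COMB[:1],R); I=cv2.resize(c["img"][140:310,380:510],(520,600)); d=V["scene"]; overlay(d,COMB[:1],R); J=cv2.resize(d["img"][175:295,160:280],(280,280)); J=cv2.copyMakeBorder(J,0,320,0,0,0)
cv2.imwrite("pics/w8.png",np.clip(np.hstack([I,J])*1.5,0,255).astype(np.uint8))
```

```text
t 40.1 p [524.9 123.8 205.7] yang 0.3 F [-0.3 -0.4 -0.7] w 42.8 gf 0.0 q [ 0.09  0.35 -0.3   0.92 -0.    1.66]
top (array([ 5.29707806e+02, -2.95842599e+02,  2.61698334e-02]), np.float64(787.6156862745098), {'top': 3705})
scene (array([ 5.16960656e+02, -3.00953241e+02,  1.53549115e-02]), np.float64(702.6549019607843), {'scene': 3316})
[ 5.27705216e+02 -2.98054780e+02  1.57433613e-02]
```

View pics/w8.png

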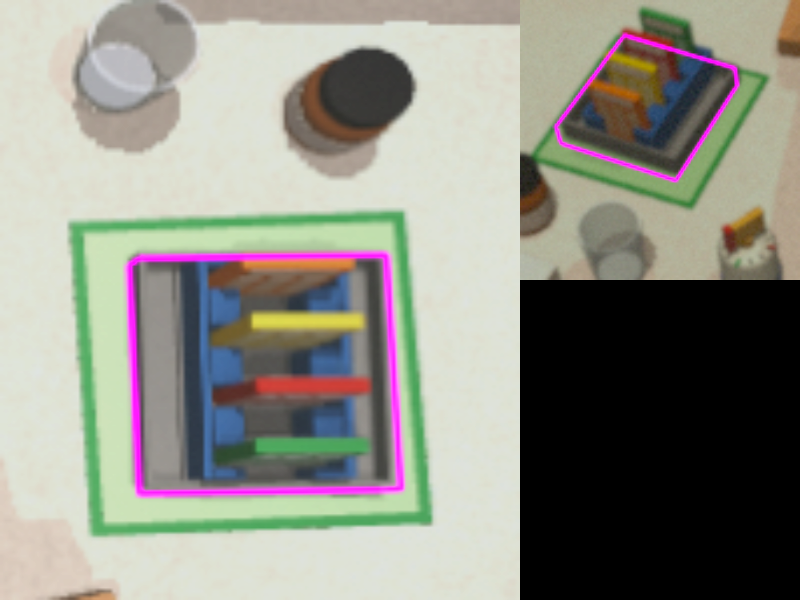

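```bash
cat >> h.py <<'E'
KB=[box(0,0,82,114,46,10)]
def keyfit(V,g):
    from scipy.optimize import minimize
    ms={}
    for n,c in V.items():
        H=hsv(c["img"]); roi=sil(c,[box(0,0,70,120,60,60)],g)>0
        ms[n]=(((H[...,0]<32)|(H[...,0]>172))&(H[...,1]>90)&roi).astype(np.float32)
    f=lambda q:sum(np.abs(sil(V[n],KB,[q[0],q[1],q[2]/20])-ms[n]).sum() for n in V)
    best=None
    for a in np.arange(0,3.14,.4):
        q0=[g[0],g[1],a*20]; r=minimize(f,q0,method="Nelder-Mead",options=dict(initial_simplex=np.array([q0]+[list(np.add(q0,d)) for d in([6,0,0],[0,6,0],[0,0,6])])))
        if best is None or r.fun<best.fun: best=r
    out={}
    for n,c in V.items():  # red end direction
        H=hsv(c["img"]); m=((H[...,0]<6)|(H[...,0]>172))&(H[...,1]>110)&(ms[n]>0); ys,xs=np.nonzero(m); out[n]=back(c,[[xs.mean(),ys.mean()]],105)[0] if len(xs) else None
    x=best.x; th=x[2]/20
    for n,r in out.items():
        if r is not None: print(n,"red end at",r.round(1),"dir",np.degrees(np.arctan2(r[1]-x[1],r[0]-x[0])).round(1))
    print("key xy",x[:2].round(1),"axis deg",np.degrees(th)%180,"res",best.fun,{n:m.sum() for n,m in ms.items()})
    return [x[0],x[1],th]
E
python3 - <<'E'
from h import *
V={n:camera(n) for n in("top","scene")}
g=back(V["top"],np.array([[358.,169.]]),98)[0]
for vs in(["top"],["scene"],["top","scene"]): k=keyfit({n:V[n] for n in vs},[*g,0])
H=hsv(V["top"]["img"]); 
for nm,lo,hi,sx in(("green",45,85,np.s_[155:190,340:372]),("red",172,200,np.s_[155:190,340:372])):
    m=(H[sx][...,0]>=lo)&(H[sx][...,0]<=hi)&(H[sx][...,1]>60); 
    if nm=="red": m|=(H[sx][...,0]<6)&(H[sx][...,1]>60)
    for y,x in zip(*np.nonzero(m)): 
        w=back(V["top"],[[x+340.,y+155.]],72)[0]; print(nm,x+340,y+155,w.round(),round(np.degrees(np.arctan2(w[1]-k[1],w[0]-k[0]))),end="; ")
plan([k[0],k[1],180],np.degrees(k[2])+90,lab="above key"); st()
E
```

```text
top red end at [709.7 -78.5] dir 11.2
key xy [699.4 -80.5] axis deg 157.5601737670899 res 54.91764705882353 {'top': np.float32(105.0)}
scene red end at [717.6 -87.6] dir -30.6
key xy [702.3 -78.5] axis deg 162.6670520321344 res 63.70196078431372 {'scene': np.float32(218.0)}
top red end at [709.7 -78.5] dir 5.5
scene red end at [717.6 -87.6] dir -24.5
key xy [699.7 -79.4] axis deg 157.79781827446638 res 127.29019607843136 {'top': np.float32(105.0), 'scene': np.float32(218.0)}
green 355 158 [730. -76.] 6; green 355 159 [728. -76.] 7; green 356 159 [728. -78.] 2; green 355 160 [725. -76.] 8; green 356 160 [725. -78.] 2; green 356 161 [723. -78.] 3; red 361 156 [735. -90.] -17; red 361 157 [732. -90.] -18; red 362 157 [732. -93.] -22; red 363 157 [732. -95.] -25; red 360 158 [730. -88.] -15; red 361 158 [730. -90.] -20; red 362 158 [730. -93.] -23; red 363 158 [730. -95.] -27; red 364 158 [730. -97.] -30; red 361 159 [728. -90.] -21; red 362 159 [728. -92.] -25; red 363 159 [728. -95.] -29; red 364 159 [728. -97.] -32; red 363 160 [725. -95.] -31; red 364 160 [725. -97.] -35; red 344 172 [696. -50.] 96; red 345 172 [696. -52.] 97; red 346 172 [696. -55.] 97; red 347 172 [696. -57.] 98; red 344 173 [694. -50.] 101; red 345 173 [694. -52.] 102; red 346 173 [694. -55.] 103; red 347 173 [694. -57.] 104; above key shift [-0.7938  0.6982  0.103 ] yaw -0.3774
t 40.3 p [525.6 119.4 205.7] yang -0.1 F [-0.8 -0.9 -0.2] w 42.4 gf 0.0 q [ 0.09  0.35 -0.3   0.92 -0.    1.66]
```

Emit:
jog_arm(motion=[[0.35,[-0.2,0.17,0],-0.05],[0.35,[-0.4,0.35,0],-0.1],[0.35,[-0.6,0.52,0],-0.15],[0.35,[-0.794,0.698,0],-0.2],[0.35,[-0.794,0.698,0],-0.25],[0.35,[-0.794,0.698,0],-0.3],[0.35,[-0.794,0.698,0],-0.35],[0.35,[-0.794,0.698,0],-0.4],[0.35,[-0.794,0.698,0],-0.45],[0.35,[-0.794,0.698,0],-0.45]])

```text
time: 41.55
ee_pos: [699.6, -80.3, 205.6]
tcp_rot: [0.081, 0.997, -0.0, -0.0]
contact_force: [-0.2, 0.1, -0.5]
grip_width: 0.35
gripper_force: 0.0
```

Emit:
jog_arm(motion=[[0.35,[0,0,0],-0.05],[0.35,[0,0,0],-0.1],[0.35,[0,0,0],-0.15],[0.35,[0,0,0],-0.2],[0.35,[0,0,0],-0.25],[0.35,[0,0,0],-0.3],[0.35,[0,0,0],-0.35],[0.35,[0,0,0],-0.4],[0.35,[0,0,0],-0.45],[0.35,[0,0,0],-0.45]])

```text
time: 42.8
ee_pos: [699.8, -79.4, 205.7]
tcp_rot: [-0.585, 0.811, 0.0, -0.0]
contact_force: [-0.5, 0.2, -0.1]
grip_width: 0.352
gripper_force: 0.0
```

Emit:
jog_arm(motion=[[0.35,[0,0,0],-0.05],[0.35,[0,0,0],-0.1],[0.35,[0,0,0],-0.15],[0.35,[0,0,0],-0.2],[0.35,[0,0,0],-0.25],[0.35,[0,0,0],-0.3],[0.35,[0,0,0],-0.35],[0.35,[0,0,0],-0.4],[0.35,[0,0,0],-0.45],[0.35,[0,0,0],-0.475]])

```text
time: 44.05
ee_pos: [699.9, -79.0, 205.7]
tcp_rot: [0.98, -0.197, -0.0, 0.0]
contact_force: [0.3, -0.8, 0.5]
grip_width: 0.352
gripper_force: 0.0
```

Run:
```python
from h import *
st(); c=camera("wrist"); keyfit({"wrist":c},[699.7,-79.4,0])
plan([699.7,-79.4,180],67.5,lab="above"); plan([699.7,-79.4,104],67.5,lab="down")
overlay(c,KB,[699.7,-79.4,np.radians(-22.5)]); cv2.imwrite("pics/w9.png",np.clip(c["img"]*1.3,0,255).astype(np.uint8))
```

```text
t 44.05 p [699.9 -79.  205.7] yang -112.7 F [ 0.3 -0.8  0.5] w 29.9 gf 0.0 q [-0.22  0.65  0.2   1.12 -0.   -2.96]
wrist red end at [715.  -82.6] dir -17.4
key xy [700.3 -78. ] axis deg 153.0548465721209 res 276.5882352941176 {'wrist': np.float32(1398.0)}
above shift [0.     0.0017 0.1032] yaw -0.0007
down shift [1.000e-04 1.700e-03 4.072e-01] yaw -0.0007
```

Emit:
jog_arm(motion=[[0.35,[0,0,0.1],0],[0.35,[0,0,0.2],0],[0.35,[0,0,0.3],0],[0.35,[0,0,0.38],0],[0.35,[0,0,0.405],0],[0.35,[0,0,0.405],0]], grip_force=40)

```text
time: 44.85
ee_pos: [700.0, -78.6, 104.6]
tcp_rot: [0.98, -0.197, -0.0, 0.0]
contact_force: [-0.8, -0.4, -0.0]
grip_width: 0.351
gripper_force: 0.0
```

Emit:
jog_arm(motion=[[0.25,[0,0,0],0],[0.18,[0,0,0],0],[0.12,[0,0,0],0],[0,[0,0,0],0],[0,[0,0,0],0]])

```text
time: 45.48
ee_pos: [700.3, -79.7, 105.8]
tcp_rot: [0.981, -0.196, 0.001, 0.001]
contact_force: [-2.3, -4.5, 5.7]
grip_width: 0.123
gripper_force: 38.8
```

Run:
```python
from h import *
st(); s=sense(); print(s["torque"].round(3),s["joint_efforts"].round(3)); c=camera("wrist")
cv2.imwrite("pics/w10.png",np.clip(c["img"]*1.3,0,255).astype(np.uint8))
```

```text
t 45.48 p [700.3 -79.7 105.8] yang -112.6 F [-2.3 -4.5  5.7] w 10.4 gf 38.8 q [-0.22  0.73  0.08  0.92 -0.   -2.96]
[-0.954  0.52  -0.037] [ 3.5690e+00 -5.8746e+01  2.3694e+01 -5.6000e-01  1.4340e+00 -3.8000e-02]
```

Emit:
jog_arm(motion=[[0,[0,0,0],0.04],[0,[0,0,0],0.09],[0,[0,0,0],0.14],[0,[0,0,0],0.19],[0,[0,0,0],0.24],[0,[0,0,0],0.29],[0,[0,0,0],0.34],[0,[0,0,0],0.39],[0,[0,0,0],0.42],[0,[0,0,0],0.42]])

```text
time: 46.78
ee_pos: [699.0, -80.4, 105.8]
tcp_rot: [-0.654, 0.756, -0.001, -0.002]
contact_force: [-6.5, -6.3, 7.4]
grip_width: 0.117
gripper_force: 40.3
```

Run:
```python
from h import *
st(); s=sense(); print(s["torque"].round(3),s["joint_efforts"].round(3))
```

```text
t 46.77 p [699.  -80.4 105.8] yang 171.7 F [-6.5 -6.3  7.4] w 10.0 gf 40.3 q [-0.22  0.72  0.08  0.92 -0.   -1.64]
[-1.293  1.335  0.026] [  5.011 -57.567  24.872  -2.009   2.199   0.104]
```

Emit:
jog_arm(motion=[[0,[0,0,0],0.05],[0,[0,0,0],0.1],[0,[0,0,0],0.15],[0,[0,0,0],0.2],[0,[0,0,0],0.25],[0,[0,0,0],0.3],[0,[0,0,0],0.35],[0,[0,0,0],0.4],[0,[0,0,0],0.43],[0,[0,0,0],0.43]])

```text
time: 48.02
ee_pos: [697.9, -79.2, 105.8]
tcp_rot: [-0.038, 0.999, -0.001, -0.002]
contact_force: [-10.0, -2.8, 10.6]
grip_width: 0.117
gripper_force: 40.5
```

Run:
```python
from h import *
st(); s=sense(); print(s["torque"].round(3),s["joint_efforts"].round(3))
```

```text
t 48.02 p [697.9 -79.2 105.8] yang 94.4 F [-10.   -2.8  10.6] w 9.9 gf 40.5 q [-0.22  0.72  0.07  0.92 -0.   -0.29]
[-0.674  1.952 -0.023] [  3.257 -56.534  25.973  -3.41    1.6     0.104]
```

Emit:
jog_arm(motion=[[0,[0.01,0,-0.006],0.04],[0,[0.01,0,-0.006],0.08],[0,[0.01,0,-0.006],0.13],[0,[0.01,0,-0.006],0.18],[0,[0.01,0,-0.006],0.23],[0,[0.01,0,-0.006],0.28],[0,[0.01,0,-0.006],0.33],[0,[0.01,0,-0.006],0.37],[0,[0.01,0,-0.006],0.4],[0,[0.01,0,-0.006],0.4]])

```text
time: 49.28
ee_pos: [698.4, -78.0, 106.1]
tcp_rot: [0.555, 0.832, 0.001, 0.0]
contact_force: [3.3, -0.7, -2.7]
grip_width: 0.116
gripper_force: 40.4
```

Run:
```python
from h import *
st(); s=sense(); print(s["torque"].round(3),s["joint_efforts"].round(3))
```

```text
t 49.27 p [698.4 -78.  106.1] yang 22.5 F [ 3.3 -0.7 -2.7] w 9.9 gf 40.4 q [-0.22  0.72  0.07  0.92  0.    0.96]
[ 0.023 -0.714 -0.006] [ -0.341 -63.126  23.667   1.391  -0.233   0.175]
```

Emit:
jog_arm(motion=[[0,[0,0,0],0.015],[0,[0,0,0],0.03],[0,[0,0,0],0.045],[0,[0,0,0],0.055],[0,[0,0,0],0.055]])

```text
time: 49.9
ee_pos: [698.5, -78.0, 106.1]
tcp_rot: [0.625, 0.78, 0.001, 0.0]
contact_force: [5.8, 1.5, -3.5]
grip_width: 0.118
gripper_force: 39.1
```

Run:
```python
from h import *
st(); s=sense(); print(s["torque"].round(3),s["joint_efforts"].round(3))
```

```text
t 49.9 p [698.5 -78.  106.1] yang 12.6 F [ 5.8  1.5 -3.5] w 10.0 gf 39.1 q [-0.22  0.72  0.07  0.92  0.    1.13]
[ 0.234 -1.169  0.124] [ -1.155 -63.678  23.148   2.13   -0.607   0.156]
```

Emit:
jog_arm(motion=[[0,[0,0,0],0.01],[0,[0,0,0],0.02],[0,[0,0,0],0.025],[0,[0,0,0],0.025]])

```text
time: 50.4
ee_pos: [698.6, -77.9, 106.1]
tcp_rot: [0.655, 0.756, 0.001, 0.001]
contact_force: [5.7, 0.8, -3.2]
grip_width: 0.115
gripper_force: 53.9
```

Run:
```python
from h import *
st(); s=sense(); print(s["torque"].round(3),s["joint_efforts"].round(3))
```

```text
t 50.4 p [698.6 -77.9 106.1] yang 8.2 F [ 5.7  0.8 -3.2] w 9.8 gf 53.9 q [-0.22  0.72  0.07  0.92  0.    1.21]
[ 0.106 -1.124  0.683] [ -1.675 -63.709  23.03    2.224  -0.526   0.75 ]
```

Emit:
jog_arm(motion=[[0,[0,0,0],0.01],[0,[0,0,0],0.02],[0,[0,0,0],0.025],[0,[0,0,0],0.025]])

```text
time: 50.9
ee_pos: [698.6, -77.4, 106.2]
tcp_rot: [0.683, 0.731, 0.001, 0.0]
contact_force: [5.3, 0.7, -3.2]
grip_width: 0.118
gripper_force: 92.8
```

Run:
```python
from h import *
st(); s=sense(); print(s["torque"].round(3),s["joint_efforts"].round(3))
V={n:camera(n) for n in("top","scene")}; keyfit({"scene":V["scene"]},[698.5,-78,0])
```

```text
t 50.9 p [698.6 -77.4 106.2] yang 3.9 F [ 5.3  0.7 -3.2] w 10.0 gf 92.8 q [-0.22  0.72  0.07  0.92  0.    1.29]
[ 0.267 -1.115  1.541] [ -2.79  -63.224  23.079   1.972  -0.723   1.573]
scene red end at [698.1 -60.2] dir 39.5
key xy [686.6 -69.7] axis deg 36.56074455393893 res 96.4078431372549 {'scene': np.float32(132.0)}
```

Emit:
jog_arm(motion=[[0,[0,0,0],-0.012],[0,[0,0,0],-0.025],[0,[0,0,0],-0.025],[0.2,[0,0,0],-0.025],[0.35,[0,0,0],-0.025],[0.35,[0,0,0],-0.025],[0.35,[0,0,-0.1],-0.025],[0.35,[0,0,-0.3],-0.025],[0.35,[0,0,-0.5],-0.025],[0.35,[0,0,-0.5],-0.025]])

```text
time: 52.25
ee_pos: [700.0, -79.3, 236.9]
tcp_rot: [0.656, 0.755, 0.002, 0.004]
contact_force: [0.0, -0.3, -0.3]
grip_width: 0.349
gripper_force: 0.0
```

Emit:
jog_arm(motion=[[0.35,[0.25,0,0],0],[0.35,[0.5,-0.1,0],0],[0.35,[0.75,-0.2,0],0],[0.35,[0.9,-0.3,0],0],[0.35,[0.9,-0.3,0],0],[0.35,[0.9,-0.3,0],0]])

```text
time: 53.0
ee_pos: [591.8, 133.5, 230.7]
tcp_rot: [0.656, 0.755, -0.0, 0.0]
contact_force: [-0.7, -0.3, 0.1]
grip_width: 0.35
gripper_force: 0.0
```

Run:
```python
from h import *
st(); V={n:camera(n) for n in("top","scene")}
for n in V: keyfit({n:V[n]},[698.5,-78.5,0])
print(fitrack({"top":V["top"]},[530,-296,.02],[0,1,2,3],thr={"top":90}))
I=cv2.resize(V["top"]["img"][140:310,330:500],(600,600)); J=cv2.resize(V["scene"]["img"][180:340,160:300],(200,229)); J=cv2.copyMakeBorder(J,0,371,0,0,0)
cv2.imwrite("pics/fin.png",np.clip(np.hstack([I,J])*1.4,0,255).astype(np.uint8))
```

```text
t 53.0 p [591.8 133.5 230.7] yang 8.1 F [-0.7 -0.3  0.1] w 29.8 gf 0.0 q [ 0.1   0.45 -0.08  1.05 -0.    1.53]
top red end at [693.3 -59.1] dir 106.3
key xy [698.9 -78.2] axis deg 105.19137248659595 res 61.52549019607844 {'top': np.float32(149.0)}
scene red end at [700.5 -57.3] dir 94.1
key xy [701.8 -75.5] axis deg 102.99188019321603 res 65.92941176470588 {'scene': np.float32(229.0)}
(array([ 5.16035869e+02, -2.97513165e+02,  2.23369346e-02]), np.float64(910.3058823529411), {'top': 3598})
```

View pics/fin.png

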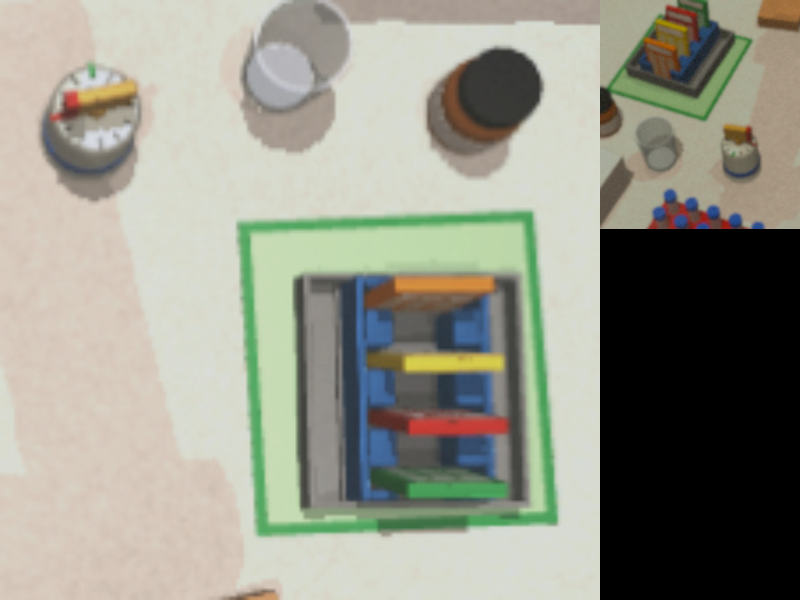

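```bash
python3 -c "
from plant import *
print(sign_off())"
```

```text
the job is handed in; nothing more can be done
None
```

All four cassettes are standing in the rack, the rack is on the green spot, and the timer is wound to its stop; I signed the job off at about 53 s. The last picture showed the rack had been knocked about 14 mm towards the robot since I placed it. It was still wholly on the spot, roughly 11 mm from the nearest edge, so I left it there.

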